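Box up the angle brackets in an alternating pile

ROBOT

A 6-joint arm with a two-finger parallel gripper is mounted at the origin on the work surface. World frame = base frame: x ahead of the robot, y to its left, z up, the work surface at z = 0. Lengths are in m, angles in rad, forces in N, time in s.
With the tool pointing down it reaches from about 0.325 to 0.775 m from the base axis. Payload 5.5 kg.
Tool frame: the origin (TCP) lies at the very end of the fingers, on their centre line; the grasp point (between the pads) lies grasp_offset behind it (grasp_offset is the distance from the TCP to the grasp point, in m); z points along the fingers, y is the direction in which the jaws open and shut (so a half turn about z gives the same grasp; the last joint's range is limited). The gripper opens to 85 mm and grips with 20 to 120 N. Pads are 22 mm wide; open, the fingers measure 114 mm over their backs; the gripper's body (76 mm by 85 mm) begins 54 mm behind the grasp point. The pads swing forward as they close: fully open they stand 13 mm farther back than shut.
Start: joints at [1.225, 0.091, 1.231, -0, 1.82, -0.057], TCP at [0.171, 0.575, 0.231] pointing down, gripper open.
Joint ranges: [-2.87, 2.87], [-0.86, 2.18], [0.17, 2.46], [-1.51, 4.65], [0.06, 2.69], [-2.65, 2.65]. Speed limits (rad/s): [2.57, 2.57, 3.01, 3.14, 3.14, 3.14].

INTERFACE

Orientations are given as a rotation vector (axis times angle).
In Python, from station import * gives the robot as it stands.
- The arm moves only by the tool arm_command, never from a script. Its argument "increments" is a list of rows, each an object with "gripper": the opening, from -1 (shut) to 1 (fully open); "translation": the shift along the tool's x, y, z in cm, a list of three; "rotation": the turn, a rotation vector about the tool's x, y, z in rad, a list of three. In form: [{"gripper": gripper, "translation": [x, y, z], "rotation": [rx, ry, rz]}, ...]. A call has 1 to 10 rows; each row shifts and turns the pose as measured when the row begins, along the tool's axes as they then stand; what a row does not reach is not made up. A row lasts 1/8 s, in which the tool goes at most 62.5 mm and 10.7 degrees, less where a joint would pass 70% of its speed; a pose out of reach is approached as far as the arm can. A call with a gripper value outside its range is refused whole. The fingers move at their own pace and stop on an object; the grip force is fixed at half the most. Time passes only in rows, so rows that do not move let the fingers close. It gives the time, the measured TCP pose, the force and the opening at its end, in the units of the state.
- sense(): the state, without advancing time (a new reading comes with each control period).
- get_image(name): name is "scene" or "top" or "wrist"; returns a dict with "img" (384x512x3 uint8, blue, green, red), "z_map" (384x512 float32, m along the optical axis (not along the pixel's ray), 0 where there is no reading), "K" (3x3 intrinsics, pixels), "k1" (the pictures are not rectified: a ray, as slopes to the right and down, at radius r is drawn at 1 + k1 r^2 times it, then the intrinsics apply), "R" (3x3) and "t" (3): a world point X has camera coordinates R X + t; the wrist camera has in their place "T_tool_cam" (4x4, takes a point from camera to tool coordinates, whose origin is the TCP and whose axes are the flange's). Camera axes: x right, y down, z forward; pixel columns grow to the right and rows downward; lengths in m; the calibration is good to about 2 mm. A picture is of the moment at which its call begins: read the wrist's pose just before it.
- close_job(): hands the job in, once; it reports no verdict.
The state is a dict: "time": time; "joint_positions": joint angles; "qvel": joint speeds; "tau": joint torques, N m; "ee_pos": TCP position; "ee_rot": TCP orientation; "ft_force": force on the tool from outside, world axes, zero at the start; "moment": the same for the moment, N m; "width": finger opening in m.
Only numpy, scipy, OpenCV 4.12 (cv2) and the standard library are available. Lean on these libraries where they do the work, as an engineer would, in place of code of your own. Each camera call takes 0.05 s, during which the arm holds its last target.

TASK

Pack the two loose angle brackets on top of the one in the green box lid, turning every second one over so the pile stays level. Turn the first loose bracket upside down and close it over the lower one, so its upright stands on the free end of the lower plate and its plate rests on the lower upright; lay the other right way up on top, its upright above the lowest bracket's upright. Lower each into place without letting any bracket drop or topple, finish with the ends and sides of all three in line to within a centimetre, and leave the other things on the counter where they are.

Things in the scene. Friction and masses are not known exactly. Their poses are not given: they have to be found in the camera images.
- base_mid (a point): Bracket lying loose in the lid, plate down, 0.1 kg: slate-grey gusseted angle, plate 100 x 40 x 5 mm, at one end an upright 5 mm thick, 50 mm high over all, outer face flush with the plate's end. Point: middle of the 100 x 40 x 50 mm outline; x along the plate to its free end (upright's outer face at -50, free end +50), y across the width (+-20), z up the upright (plate's underside -25, upright's edge +25).
- angle1_mid (a point): A loose bracket, same shape, point and axes as base_mid; lies on the counter plate down, upright up, facing within about 60 degrees of the one in the lid. Triangular cheeks 4 mm thick fill both sides of the inner corner, 42 mm along the plate and up the upright, 40 mm over their outer faces. Also stands steadily on its upright's outer face, plate pointing up. 0.08 to 0.13 kg.
- angle2_mid (a point): The other loose bracket, same shape, point, axes and mass range as angle1_mid, lying likewise. Either of the two may be the one that is turned over.
- angle1_up (a point): Middle of angle1's upright: 47.5 mm along its -x from angle1_mid; same axes.
- angle2_up (a point): Middle of angle2's upright: 47.5 mm along its -x from angle2_mid; same axes.
- lid_floor (a point): Middle of the inner floor of the green cardboard box lid, which lies open side up and is stuck down: 220 (its x) x 280 (its y) mm outside, walls 3 mm thick that stand 25 mm above its floor; the floor is 3 mm above the counter.
- dish: Bystander: round foil dish of black parts, 128 mm across, 32 mm high (40 mm with its heap); origin in the centre of its underside.
- chipbox: Bystander: open white box of chips, 75 (x) x 150 (y) x 30 mm; origin in the centre of its underside.
- drawerbox: Bystander: small open drawer of brass pins, 55 (x) x 130 (y) x 36 mm; origin in the centre of its underside.
Things that resemble listed ones, but are neither listed nor needed, are in the scene too. Leave any turquoise look-alike of the part that bears angle1_mid alone.

How it is judged:
On the way:
1. one loose bracket is upside down over the bracket in the lid, closing it into a box, and let go ((((x of angle1_mid in the frame of base_mid between -0.011 and 0.011 m and y of angle1_mid in the frame of base_mid between -0.011 and 0.011 m and z of angle1_mid in the frame of base_mid between 0.0025 and 0.0075 m and angle between angle1_mid's own z axis and vertical above 3.0716 rad and x of angle1_up in the frame of base_mid above 0.03 m and angle between the x axis of angle1_mid and the x axis of base_mid, either way round below 0.14 rad) and contact force between the fingers and angle1 below 0.1 N) or ((x of angle2_mid in the frame of base_mid between -0.011 and 0.011 m and y of angle2_mid in the frame of base_mid between -0.011 and 0.011 m and z of angle2_mid in the frame of base_mid between 0.0025 and 0.0075 m and angle between angle2_mid's own z axis and vertical above 3.0716 rad and x of angle2_up in the frame of base_mid above 0.03 m and angle between the x axis of angle2_mid and the x axis of base_mid, either way round below 0.14 rad) and contact force between the fingers and angle2 below 0.1 N))), for 0.2 s.
At the end, for the whole second after the job is handed in: Lowest bracket flat on the lid floor; one bracket upside down over it, resting on its upright and its plate's free end, in line to 11 mm and 8 deg; the other right way up on top, upright above the lowest one's, in line with it to 11 mm and 8 deg; both level to 4 deg, all three at rest ((((x of angle1_mid in the frame of base_mid between -0.011 and 0.011 m and y of angle1_mid in the frame of base_mid between -0.011 and 0.011 m and z of angle1_mid in the frame of base_mid between 0.0025 and 0.0075 m and angle between angle1_mid's own z axis and vertical above 3.0716 rad and x of angle1_up in the frame of base_mid above 0.03 m and angle between the x axis of angle1_mid and the x axis of base_mid, either way round below 0.14 rad) and (x of angle2_mid in the frame of base_mid between -0.011 and 0.011 m and y of angle2_mid in the frame of base_mid between -0.011 and 0.011 m and z of angle2_mid in the frame of base_mid between 0.051 and 0.059 m and angle between angle2_mid's own z axis and vertical below 0.07 rad and x of angle2_up in the frame of base_mid below -0.03 m and angle between the x axis of angle2_mid and the x axis of base_mid, either way round below 0.14 rad)) or ((x of angle2_mid in the frame of base_mid between -0.011 and 0.011 m and y of angle2_mid in the frame of base_mid between -0.011 and 0.011 m and z of angle2_mid in the frame of base_mid between 0.0025 and 0.0075 m and angle between angle2_mid's own z axis and vertical above 3.0716 rad and x of angle2_up in the frame of base_mid above 0.03 m and angle between the x axis of angle2_mid and the x axis of base_mid, either way round below 0.14 rad) and (x of angle1_mid in the frame of base_mid between -0.011 and 0.011 m and y of angle1_mid in the frame of base_mid between -0.011 and 0.011 m and z of angle1_mid in the frame of base_mid between 0.051 and 0.059 m and angle between angle1_mid's own z axis and vertical below 0.07 rad and x of angle1_up in the frame of base_mid below -0.03 m and angle between the x axis of angle1_mid and the x axis of base_mid, either way round below 0.14 rad))) and angle between base_mid's own z axis and vertical below 0.05 rad and z of base_mid in the frame of lid_floor between 0.022 and 0.028 m and linear speed of each of angle1, angle2, base below 0.02 m/s and angular speed of each of angle1, angle2, base below 0.15 rad/s); the robot touches nothing.
It fails at once if a bracket drops or topples: it moves faster than 0.35 m/s while the fingers do not touch it ((linear speed of angle1 above 0.35 m/s and contact force between the fingers and angle1 below 0.1 N) or (linear speed of angle2 above 0.35 m/s and contact force between the fingers and angle2 below 0.1 N) or (linear speed of base above 0.35 m/s and contact force between the fingers and base below 0.1 N)).
It fails at once if a bystander is moved by more than 20 mm (distance of any of dish, chipbox, drawerbox from where it was at the start of the episode above 0.02 m).
It also fails if it takes over 67 s, if anything falls off the work surface, if the arm or the gripper's body presses on something with over 40 N, if the wrist force passes 120 N, or if a joint passes its speed limit or range.

## Working session

There is one attempt and no reset: what is moved stays moved. The work goes in short steps, Python scripts to look and compute and a tool call to move; the robot and the scene stay as the last step left them, time stands still between calls to the robot, and variables do not carry over. Pictures are saved under pics/ and viewed, and the job is handed in when it is done.

Besides the shell and the picture viewer there is one more tool, called after "Call:" as name([rows], argument=value, ...), one row to a line, values as JSON. arm_command: Moves the arm, as the interface text tells. Its arguments: {"type":"object","properties":{"increments":{"type":"array","items":{"type":"object","properties":{"gripper":{"type":"number"},"translation":{"type":"array","items":{"type":"number"}},"rotation":{"type":"array","items":{"type":"number"}}}}}},"required":["increments"]}

```bash
ls; mkdir -p pics; python3 - <<'E'
from station import *
import cv2,numpy as np
s=sense()
print(s)
for n in ("scene","top","wrist"):
    d=get_image(n); np.savez(f"pics/{n}0.npz",**{k:v for k,v in d.items() if v is not None})
    cv2.imwrite(f"pics/{n}0.png",d["img"])
    print(n,d["K"].tolist(),d["k1"],{k:np.round(d[k],4).tolist() for k in d if k in("R","t","T_tool_cam")}, (d["z_map"]>0).mean())
E
```

```text
pics
{'time': 0.0, 'joint_positions': array([ 1.22533929e+00,  9.18684805e-02,  1.23194183e+00,  3.82452443e-06,
        1.81976588e+00, -5.66660740e-02]), 'qvel': array([-0.00124209, -0.00147427, -0.00024402, -0.0005963 , -0.0006789 ,
       -0.00132586]), 'tau': array([ 1.23957325e-04, -4.58744752e+01, -4.18011189e+01, -1.49286675e-04,
        1.19543384e-02, -2.14737207e-05]), 'ee_pos': array([0.17075967, 0.57488839, 0.2301135 ]), 'ee_rot': array([-4.51997848e-01, -3.10850147e+00,  3.05141610e-03]), 'ft_force': array([ 0.03015369, -0.07440315,  0.15022934]), 'moment': array([ 0.00703542, -0.02295708, -0.03045174]), 'width': 0.08550447908337849}
scene [[475.10434891854794, 0.0, 247.81684953855043], [0.0, 475.10434891854794, 191.6815793512316], [0.0, 0.0, 1.0]] -0.15121741319622392 {'R': [[0.664, 0.7476, -0.0138], [0.4656, -0.4278, -0.7748], [-0.5851, 0.508, -0.6321]], 't': [-0.3233, -0.2139, 1.3644]} 0.9960581461588541
top [[397.4649653035646, 0.0, 253.44950836944696], [0.0, 397.4649653035646, 197.49209167114068], [0.0, 0.0, 1.0]] 0.04861188008681166 {'R': [[0.0039, -0.9999, -0.0095], [-0.9857, -0.0023, -0.1686], [0.1686, 0.01, -0.9856]], 't': [-0.048, 0.4994, 0.9274]} 0.9961903889973959
wrist [[267.05686277136726, 0.0, 255.64418226438676], [0.0, 267.05686277136726, 194.88740825681055], [0.0, 0.0, 1.0]] 0.008679671555413935 {'T_tool_cam': [[0.0006, -0.9613, -0.2755, 0.0706], [1.0, 0.0009, -0.0011, -0.0007], [0.0013, -0.2755, 0.9613, -0.1426], [0.0, 0.0, 0.0, 1.0]]} 0.996246337890625
```

View pics/scene0.png

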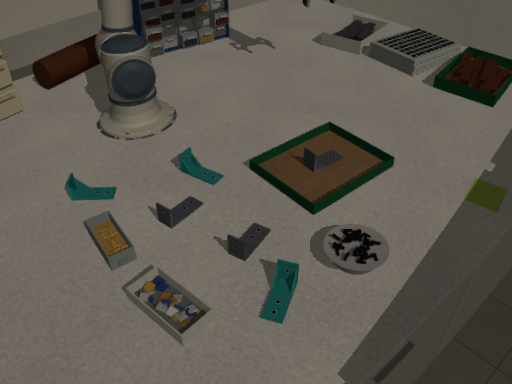

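View pics/top0.png

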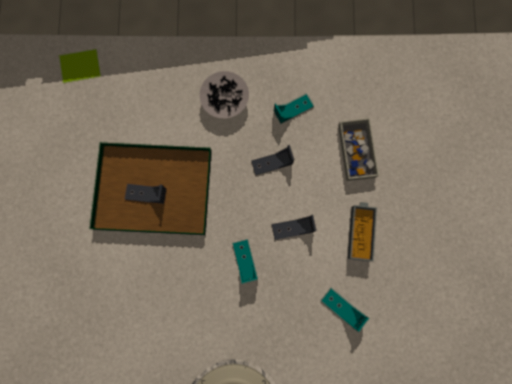

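View pics/wrist0.png

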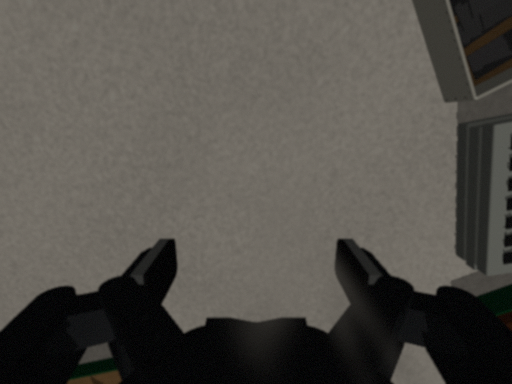

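The top picture shows three slate-grey brackets: the base in the lid near (145,193), and two loose ones near (272,161) and (294,228). It also shows three turquoise look-alikes at (294,108), (245,262) and (345,310). I'll measure the grey ones next.

```bash
cat > h.py <<'E'
import numpy as np, cv2
from scipy.spatial.transform import Rotation as Ro
try:
    from station import grasp_offset
except Exception as e: grasp_offset=None
def undist(px,K,k1):
    px=np.asarray(px,float).reshape(-1,1,2)
    return cv2.undistortPoints(px,np.asarray(K),np.array([k1,0,0,0,0.])).reshape(-1,2)
def pose(d,s=None):
    """camera->world R, origin"""
    if "T_tool_cam" in d:
        T=d["T_tool_cam"]; Rt=Ro.from_rotvec(s["ee_rot"]).as_matrix()
        return Rt@T[:3,:3], Rt@T[:3,3]+s["ee_pos"]
    return d["R"].T, -d["R"].T@d["t"]
def ray(d,px,s=None):
    Rc,o=pose(d,s); n=undist(px,d["K"],float(d["k1"]))
    return o,(np.c_[n,np.ones(len(n))])@Rc.T
def onplane(d,px,z,s=None):
    o,v=ray(d,px,s); return o+v*((z-o[2])/v[:,2])[:,None]
def withdepth(d,px,s=None):
    o,v=ray(d,px,s); p=np.round(np.asarray(px)).astype(int); return o+v*d["z_map"][p[:,1],p[:,0]][:,None]
def proj(d,X,s=None):
    Rc,o=pose(d,s); c=(np.atleast_2d(X)-o)@Rc
    n=c[:,:2]/c[:,2:]; r2=(n**2).sum(1,keepdims=True); n=n*(1+float(d["k1"])*r2)
    return n*[d["K"][0,0],d["K"][1,1]]+[d["K"][0,2],d["K"][1,2]]
def tri(rays):
    A=np.zeros((3,3));b=np.zeros(3)
    for o,v in rays:
        v=v/np.linalg.norm(v);P=np.eye(3)-np.outer(v,v);A+=P;b+=P@o
    return np.linalg.solve(A,b)
E
python3 - <<'E'
from h import *
import station; print([n for n in dir(station) if not n.startswith('_')], grasp_offset)
d=dict(np.load("pics/top0.npz")); im=d["img"]
for p in [(272,161),(294,228),(145,193),(245,262),(130,215),(400,300)]:
    print(p,im[p[1],p[0]],cv2.cvtColor(im,cv2.COLOR_BGR2HSV)[p[1],p[0]], withdepth(d,[p]).round(4))
for n,(x0,y0,x1,y1) in {"t":(90,60,400,340)}.items():
    c=im[y0:y1,x0:x1]; 
    cv2.imwrite("pics/topA.png",cv2.resize(im[130:250,90:330],None,fx=3.3,fy=3.3,interpolation=cv2.INTER_CUBIC))
E
```

```text
['PlanningError', 'close_job', 'get_image', 'grasp_offset', 'sense'] 0.0187
(272, 161) [51 49 48] [110  15  51] [[ 0.6005 -0.0933  0.0077]]
(294, 228) [51 48 48] [120  15  51] [[ 0.429  -0.1478  0.0038]]
(145, 193) [49 47 47] [120  10  49] [[0.5161 0.2279 0.0089]]
(245, 262) [77 86  0] [ 87 255  86] [[ 0.3447 -0.0259  0.0056]]
(130, 215) [25 58 88] [ 16 183  88] [[0.4606 0.2637 0.0052]]
(400, 300) [113 129 141] [ 17  51 141] [[ 0.2575 -0.3985  0.0047]]
```

View pics/topA.png

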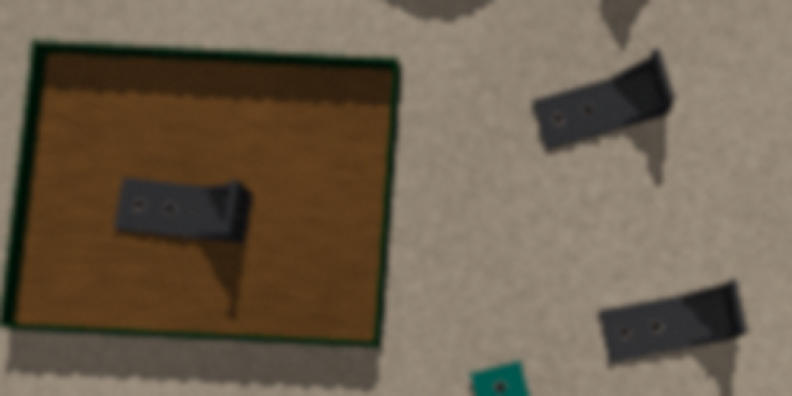

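```bash
python3 - <<'E'
from h import *
d=dict(np.load("pics/top0.npz")); im=d["img"]; hsv=cv2.cvtColor(im,cv2.COLOR_BGR2HSV)
m=((hsv[...,1]<45)&(hsv[...,2]<75)).astype(np.uint8)*255
n,l,st,c=cv2.connectedComponentsWithStats(m)
for i in range(1,n):
    if 300<st[i,4]<2000 and 90<c[i,0]<330 and 130<c[i,1]<260:
        cn=cv2.findContours((l==i).astype(np.uint8),0,2)[0][0]
        ap=cv2.approxPolyDP(cn,2.5,True)[:,0]
        print(c[i].round(1),st[i],cv2.minAreaRect(cn)); print(ap.tolist()); print(onplane(d,ap,0.005).round(3).tolist())
# lid corners, bystanders
for nm,p in dict(dish=(224,96),chip=(358,151),drawer=(362,234),l1=(100,145),l2=(210,149),l3=(206,234),l4=(93,230)).items(): print(nm,onplane(d,[p],0.028).round(3))
E
```

```text
[273.1 161.5] [252 146  42  29 651] ((272.6379089355469, 161.84481811523438), (18.012447357177734, 42.1528434753418), 68.19859313964844)
[[289, 146], [273, 155], [253, 160], [255, 174], [292, 163]]
[[0.641, -0.138, 0.005], [0.617, -0.096, 0.005], [0.604, -0.045, 0.005], [0.567, -0.05, 0.005], [0.596, -0.145, 0.005]]
[145.1 193.2] [126 185  39  17 555] ((144.975341796875, 193.16574096679688), (37.936954498291016, 15.50788688659668), 2.12109637260437)
[[127, 187], [126, 198], [163, 199], [164, 189], [161, 186]]
[[0.532, 0.275, 0.005], [0.504, 0.276, 0.005], [0.502, 0.183, 0.005], [0.527, 0.181, 0.005], [0.535, 0.189, 0.005]]
[293.7 227.8] [272 216  44  24 664] ((293.5647277832031, 228.04116821289062), (16.812110900878906, 41.65065383911133), 77.47119140625)
[[312, 216], [273, 224], [275, 239], [315, 230]]
[[0.459, -0.193, 0.005], [0.439, -0.095, 0.005], [0.401, -0.1, 0.005], [0.424, -0.2, 0.005]]
dish [[0.768 0.031 0.028]]
chip [[ 0.621 -0.308  0.028]]
drawer [[ 0.413 -0.31   0.028]]
l1 [[0.635 0.341 0.028]]
l2 [[0.626 0.064 0.028]]
l3 [[0.411 0.069 0.028]]
l4 [[0.421 0.343 0.028]]
```

```bash
cat >> h.py <<'E'
def toolR(yaw_y,tilt=0.):
    """vertical tool whose y axis has azimuth yaw_y (deg); then tilted about tool-y world axis by tilt deg (right hand about tool y)"""
    a=np.radians(yaw_y); y=np.array([np.cos(a),np.sin(a),0]); z=np.array([0,0,-1.]); x=np.cross(y,z)
    R=np.c_[x,y,z]; return Ro.from_rotvec(y*np.radians(tilt)).as_matrix()@R
def plan(s,p,R,n=None,pos=None,rot=None):
    p0=np.array(s["ee_pos"]) if pos is None else pos; R0=Ro.from_rotvec(s["ee_rot"]) if rot is None else Ro.from_matrix(rot)
    dr=(Ro.from_matrix(R)*R0.inv()).as_rotvec(); dp=np.asarray(p)-p0
    if n is None: n=int(np.ceil(max(np.linalg.norm(dp)/.06,np.degrees(np.linalg.norm(dr))/10.2,1)))
    for i in range(n):
        Rc=Ro.from_rotvec(dr*i/n)*R0
        print("T",(Rc.inv().apply(dp/n)*100).round(2).tolist(),"R",(Rc.inv().apply(dr/n)).round(3).tolist())
E
python3 - <<'E'
from h import *; from station import sense
s=sense(); plan(s,[0.515,0.175,0.25],toolR(0))
E
```

```text
T [-4.93, -3.17, -0.21] R [-0.0, 0.0, 0.142]
T [-5.33, -2.44, -0.21] R [-0.0, 0.0, 0.142]
T [-5.62, -1.66, -0.22] R [-0.0, 0.0, 0.142]
T [-5.8, -0.84, -0.22] R [-0.0, 0.0, 0.142]
T [-5.86, -0.01, -0.22] R [-0.0, 0.0, 0.142]
T [-5.8, 0.82, -0.22] R [-0.0, 0.0, 0.142]
T [-5.63, 1.64, -0.22] R [-0.0, 0.0, 0.142]
T [-5.34, 2.42, -0.22] R [-0.0, 0.0, 0.142]
T [-4.94, 3.15, -0.22] R [-0.0, 0.0, 0.142]
```

Call:
arm_command([
  {"gripper": 1,"translation": [-4.9,-3.2,-0.2],"rotation": [0,0,0.142]},
  {"gripper": 1,"translation": [-5.3,-2.4,-0.2],"rotation": [0,0,0.142]},
  {"gripper": 1,"translation": [-5.6,-1.7,-0.2],"rotation": [0,0,0.142]},
  {"gripper": 1,"translation": [-5.8,-0.8,-0.2],"rotation": [0,0,0.142]},
  {"gripper": 1,"translation": [-5.9,0,-0.2],"rotation": [0,0,0.142]},
  {"gripper": 1,"translation": [-5.8,0.8,-0.2],"rotation": [0,0,0.142]},
  {"gripper": 1,"translation": [-5.6,1.6,-0.2],"rotation": [0,0,0.142]},
  {"gripper": 1,"translation": [-5.3,2.4,-0.2],"rotation": [0,0,0.142]},
  {"gripper": 1,"translation": [-4.9,3.2,-0.2],"rotation": [0,0,0.142]},
  {"gripper": 1,"translation": [0,0,0],"rotation": [0,0,0]},
])

```text
time: 1.4
ee_pos: [0.5166, 0.158, 0.2441]
ee_rot: [2.26, 2.18, -0.013]
ft_force: [-1.1, 0.9, -0.3]
width: 0.085
```

```bash
cat > look.py <<'E'
import sys
from h import *; from station import sense,get_image
n,cam=sys.argv[1],sys.argv[2]
s=sense(); d=get_image(cam)
np.savez(f"pics/{n}.npz",ee_pos=s["ee_pos"],ee_rot=s["ee_rot"],**d)
cv2.imwrite(f"pics/{n}.png",d["img"])
R=Ro.from_rotvec(s["ee_rot"]).as_matrix()
print(round(s["time"],2),"pos",s["ee_pos"].round(4),"x",R[:,0].round(3),"y",R[:,1].round(3),"z",R[:,2].round(3),"w",round(s["width"],4),"F",s["ft_force"].round(2),"q",s["joint_positions"].round(2))
E
python3 look.py w1 wrist
```

```text
1.4 pos [0.5166 0.158  0.2441] x [ 0.036  0.999 -0.007] y [ 0.999 -0.036 -0.005] z [-0.005 -0.007 -1.   ] w 0.085 F [-1.09  0.89 -0.33] q [ 0.24 -0.06  1.36 -0.01  1.85  0.27]
```

View pics/w1.png

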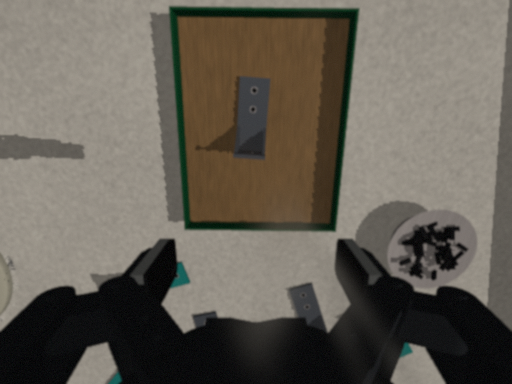

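The wrist picture shows the base bracket in the lid: its free end is near (254,77) and its upright edge near (250,157). The lid's inner floor spans about x 180–350 and y 17–222.

```bash
cat >> h.py <<'E'
def load(n):
    d=dict(np.load(f"pics/{n}.npz")); return d,{"ee_pos":d["ee_pos"],"ee_rot":d["ee_rot"]}
def grey(im,roi,smax=60,vmax=85,up=4):
    x0,y0,x1,y1=roi
    c=cv2.resize(im[y0:y1,x0:x1],None,fx=up,fy=up,interpolation=cv2.INTER_CUBIC)
    h=cv2.cvtColor(c,cv2.COLOR_BGR2HSV)
    m=((h[...,1]<smax)&(h[...,2]<vmax)).astype(np.uint8)
    cn=max(cv2.findContours(m,0,2)[0],key=cv2.contourArea)
    toful=lambda p:(np.asarray(p,float).reshape(-1,2)+.5)/up-.5+[x0,y0]
    return c,m,cn,toful
E
python3 - <<'E'
from h import *
d,s=load("w1"); im=d["img"]
for p in [(254,100),(250,140),(250,153),(230,60),(225,140)]: print(p,im[p[1],p[0]],cv2.cvtColor(im,cv2.COLOR_BGR2HSV)[p[1],p[0]],withdepth(d,[p],s).round(4))
c,m,cn,tf=grey(im,(220,65,285,170))
v=c.copy(); cv2.drawContours(v,[cn],-1,(0,0,255),1); cv2.imwrite("pics/w1c.png",v)
ap=tf(cv2.approxPolyDP(cn,6,True)); print(ap.round(1).tolist()); print(tf(cv2.boxPoints(cv2.minAreaRect(cn))).round(1).tolist())
for z in (0.008,0.053): print(z,onplane(d,ap,z,s).round(4).tolist())
E
```

```text
(254, 100) [67 63 60] [107  27  67] [[0.5156 0.2489 0.0079]]
(250, 140) [43 42 44] [165  12  44] [[0.508  0.1966 0.0074]]
(250, 153) [37 38 41] [ 8 25 41] [[0.5084 0.1833 0.0429]]
(230, 60) [48 75 99] [ 16 131  99] [[0.4862 0.2991 0.0036]]
(225, 140) [30 50 64] [ 18 135  64] [[0.4727 0.1975 0.0035]]
[[240.4, 76.1], [233.1, 155.9], [263.9, 158.6], [269.4, 79.1]]
[[232.9, 156.8], [239.1, 75.8], [270.3, 78.2], [264.0, 159.2]]
0.008 [[0.4989, 0.2788, 0.008], [0.4833, 0.1755, 0.008], [0.5267, 0.1701, 0.008], [0.5366, 0.2739, 0.008]]
0.053 [[0.5012, 0.2728, 0.053], [0.4875, 0.1817, 0.053], [0.5257, 0.177, 0.053], [0.5345, 0.2684, 0.053]]
```

View pics/w1c.png

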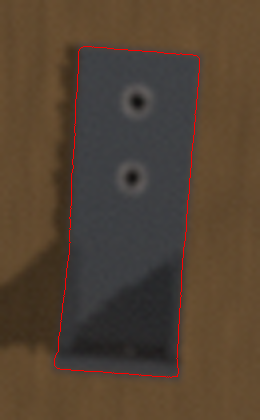

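Call:
arm_command([
  {"gripper": 1,"translation": [-5.5,0.2,0],"rotation": [0,0,0]},
  {"gripper": 1,"translation": [-5.5,0.2,0],"rotation": [0,0,0]},
  {"gripper": 1,"translation": [-5.5,0.2,0],"rotation": [0,0,0]},
  {"gripper": 1,"translation": [-5.5,0.2,0],"rotation": [0,0,0]},
  {"gripper": 1,"translation": [-5.5,0.2,0],"rotation": [0,0,0]},
  {"gripper": 1,"translation": [-4,0.2,0],"rotation": [0,0,0]},
  {"gripper": 1,"translation": [0,0,0],"rotation": [0,0,0]},
  {"gripper": 1,"translation": [0,0,0],"rotation": [0,0,0]},
])

```text
time: 2.45
ee_pos: [0.5182, -0.151, 0.2442]
ee_rot: [-2.224, -2.213, 0.008]
ft_force: [-0.5, 1.1, 0.1]
width: 0.0854
```

```bash
python3 look.py w2 wrist
```

```text
2.45 pos [ 0.5182 -0.151   0.2442] x [ 0.005  1.    -0.001] y [ 1.    -0.005 -0.007] z [-0.007 -0.001 -1.   ] w 0.0854 F [-0.52  1.08  0.08] q [-0.34 -0.06  1.36 -0.    1.85 -0.34]
```

View pics/w2.png

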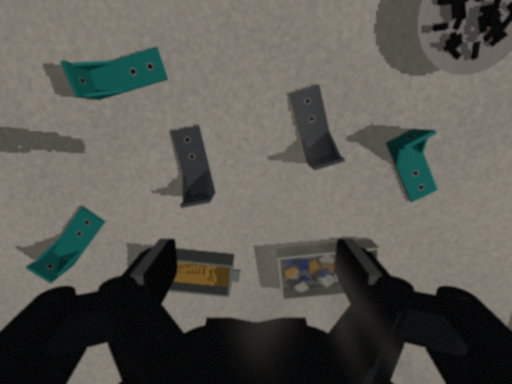

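Two grey brackets fit the description: A at (315,128) and B at (192,165). The turquoise ones at (115,72), (415,165) and (66,243) are the look-alikes and stay put. I'll enlarge the grey pair and measure it.

```bash
python3 - <<'E'
from h import *
d,s=load("w2"); im=d["img"]
vs=[]
for nm,roi in dict(A=(275,75,355,180),B=(155,115,235,220)).items():
    c,m,cn,tf=grey(im,roi,smax=48,vmax=84)
    v=c.copy(); cv2.drawContours(v,[cn],-1,(0,0,255),1); 
    apx=cv2.approxPolyDP(cn,5,True)
    for i,p in enumerate(apx[:,0]): cv2.putText(v,str(i),tuple(map(int,p)),0,.6,(0,255,255),1)
    vs.append(v)
    ap=tf(apx); print(nm,ap.round(1).tolist())
    for z in (0.005,0.05): print(z,onplane(d,ap,z,s)[:,:2].round(4).tolist())
cv2.imwrite("pics/w2c.png",np.hstack(vs))
for p in [(313,115),(322,160),(190,150),(197,200)]: print(p,withdepth(d,[p],s).round(4))
E
```

```text
A [[316.4, 84.6], [288.1, 93.6], [304.9, 160.9], [313.4, 168.9], [343.6, 160.4], [328.1, 129.6], [318.9, 86.1]]
0.005 [[0.5967, -0.0398], [0.5596, -0.0507], [0.5863, -0.1411], [0.5991, -0.1528], [0.6415, -0.1406], [0.6164, -0.0978], [0.6001, -0.0416]]
0.05 [[0.5874, -0.0447], [0.5547, -0.0544], [0.5783, -0.1341], [0.5896, -0.1444], [0.627, -0.1337], [0.6048, -0.0959], [0.5905, -0.0464]]
B [[196.6, 124.9], [169.9, 130.9], [180.9, 174.9], [181.4, 206.9], [208.9, 201.9], [214.4, 192.6], [198.9, 126.9]]
0.005 [[0.4343, -0.0906], [0.3965, -0.0986], [0.4066, -0.161], [0.4033, -0.2102], [0.4453, -0.2024], [0.4542, -0.188], [0.4372, -0.0933]]
0.05 [[0.4442, -0.0896], [0.4108, -0.0966], [0.4198, -0.1517], [0.4169, -0.1951], [0.4539, -0.1882], [0.4618, -0.1755], [0.4468, -0.092]]
(313, 115) [[ 0.5944 -0.0783  0.005 ]]
(322, 160) [[ 0.6041 -0.1358  0.0321]]
(190, 150) [[ 0.4228 -0.125   0.0058]]
(197, 200) [[ 0.4378 -0.1863  0.0475]]
```

View pics/w2c.png

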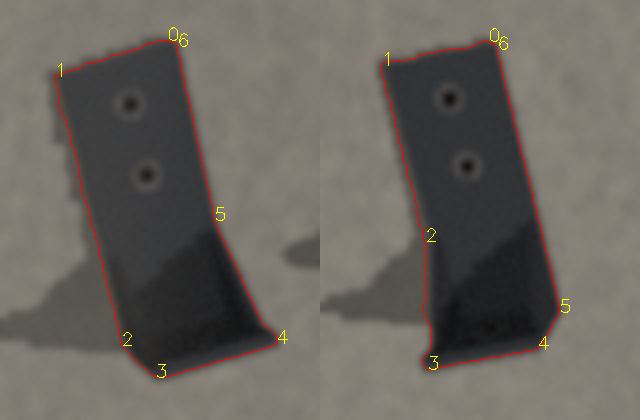

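```bash
cat >> h.py <<'E'
def cm(v): return np.round(np.asarray(v)*100,2).tolist()
def tgt(C,yaw,a,b,mode,theta):
    """TCP point for a bracket centred C (x,y, z of underside plane/counter) ; u=yaw deg. lying/standing/inverted"""
    u=np.array([np.cos(np.radians(yaw)),np.sin(np.radians(yaw)),0]);Z=np.array([0,0,1.])
    R=toolR(yaw-90,theta)
    return u,R
E
python3 - <<'E'
from h import *; from station import sense
# two-view check of A's upright corner, B's
d,s=load("w2"); t=dict(np.load("pics/top0.npz"))
for a,b in [((343.6,160.4),(289,146)),((313.4,168.9),(292.3,163)),((316.4+1,85),(253,160)),((181.4,206.9),(315.,230))]:
    o1,v1=ray(d,[a],s);o2,v2=ray(t,[b]); print(tri([(o1,v1[0]),(o2,v2[0])]).round(4))
C=np.array([.5937,-.0923,0]);u=np.array([np.cos(np.radians(106.5)),np.sin(np.radians(106.5)),0]);Z=np.array([0,0,1.])
T=C-.039*u+.011*Z; R=toolR(16.5,-45); pre=T-R[:,2]*.10
print(T.round(4),pre.round(4)); plan(sense(),pre,R)
E
```

```text
[ 0.6279 -0.134   0.0476]
[ 0.5867 -0.1428  0.051 ]
[ 0.587  -0.0459  0.0635]
[ 0.4194 -0.1922  0.0583]
[ 0.6048 -0.1297  0.011 ] [ 0.5847 -0.0619  0.0817]
T [1.79, 1.34, 3.24] R [-0.024, -0.156, -0.055]
T [2.2, 1.38, 2.96] R [-0.024, -0.156, -0.055]
T [2.56, 1.44, 2.62] R [-0.024, -0.156, -0.055]
T [2.86, 1.53, 2.24] R [-0.024, -0.156, -0.055]
T [3.08, 1.64, 1.81] R [-0.024, -0.156, -0.055]
```

The two-view heights of the upright edges come out at 48–58 mm (the text says 50), and the depth map gives 5 mm for the plates. Moving to the tilted pre-grasp of A.

Call:
arm_command([
  {"gripper": 1,"translation": [1.8,1.3,3.2],"rotation": [-0.024,-0.156,-0.055]},
  {"gripper": 1,"translation": [2.2,1.4,3.0],"rotation": [-0.024,-0.156,-0.055]},
  {"gripper": 1,"translation": [2.6,1.4,2.6],"rotation": [-0.024,-0.156,-0.055]},
  {"gripper": 1,"translation": [2.9,1.5,2.2],"rotation": [-0.024,-0.156,-0.055]},
  {"gripper": 1,"translation": [3.1,1.6,1.8],"rotation": [-0.024,-0.156,-0.055]},
  {"gripper": 1,"translation": [0,0,0],"rotation": [0,0,0]},
  {"gripper": 1,"translation": [0,0,0],"rotation": [0,0,0]},
])

```text
time: 3.38
ee_pos: [0.5868, -0.0485, 0.0816]
ee_rot: [1.421, 1.953, -0.601]
ft_force: [0.0, -0.5, 0.1]
width: 0.0852
```

```bash
python3 look.py w3 wrist; python3 - <<'E'
from h import *; from station import sense
C=np.array([.5937,-.0923,0]);u=np.array([np.cos(np.radians(106.5)),np.sin(np.radians(106.5)),0]);Z=np.array([0,0,1.])
T=C-.039*u+.011*Z; R=toolR(16.5,-45)
plan(sense(),T-R[:,2]*.09,R,1);
E
```

```text
3.38 pos [ 0.5868 -0.0485  0.0816] x [-0.209  0.657 -0.724] y [0.951 0.31  0.007] z [ 0.229 -0.687 -0.69 ] w 0.0852 F [ 0.03 -0.51  0.05] q [ 0.29  0.04  1.74 -0.82  1.4   0.14]
T [-0.83, -0.59, 1.82] R [0.023, 0.024, 0.014]
```

View pics/w3.png

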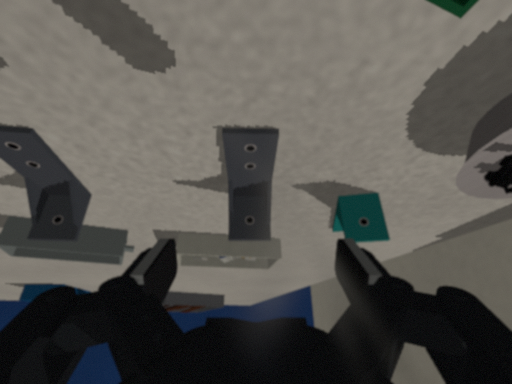

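The picture shows bracket A upright at (250,180), between the jaws whose midline is near 256. Correcting, then approaching.

Call:
arm_command([
  {"gripper": 1,"translation": [-0.8,-0.6,1.8],"rotation": [0.023,0.024,0.014]},
  {"gripper": 1,"translation": [0,0,0],"rotation": [0,0,0]},
])

```text
time: 3.68
ee_pos: [0.5882, -0.07, 0.0797]
ee_rot: [1.47, 1.953, -0.597]
ft_force: [0.5, -0.3, 0.9]
width: 0.0854
```

```bash
python3 look.py w4 wrist; python3 - <<'E'
from h import *; from station import sense
d,s=load("w4")
C=np.array([.5937,-.0923,0]);u=np.array([np.cos(np.radians(106.5)),np.sin(np.radians(106.5)),0]);Z=np.array([0,0,1.])
T=C-.039*u+.011*Z; R=toolR(16.5,-45)
plan(s,T,R,2);
w=R[:,1]
X=[C+50e-3*u+sy*.02*w+.005*Z for sy in(-1,1)]+[C-.05*u+sy*.02*w+.05*Z for sy in(-1,1)]
p=proj(d,X,s); print(p.round(1))
v=d["img"].copy()
for q in p: cv2.circle(v,tuple(map(int,q.round())),2,(0,0,255),-1)
cv2.imwrite("pics/w4b.png",v)
E
```

```text
3.67 pos [ 0.5882 -0.07    0.0797] x [-0.192  0.682 -0.705] y [0.96  0.28  0.009] z [ 0.204 -0.675 -0.709] w 0.0854 F [ 0.49 -0.3   0.92] q [ 0.24  0.04  1.74 -0.8   1.39  0.12]
T [0.22, -0.07, 4.62] R [0.002, -0.001, -0.005]
T [0.23, -0.06, 4.62] R [0.002, -0.001, -0.005]
[[222.8 114.8]
 [286.1 114.2]
 [232.9 237.4]
 [278.5 237. ]]
```

View pics/w4b.png

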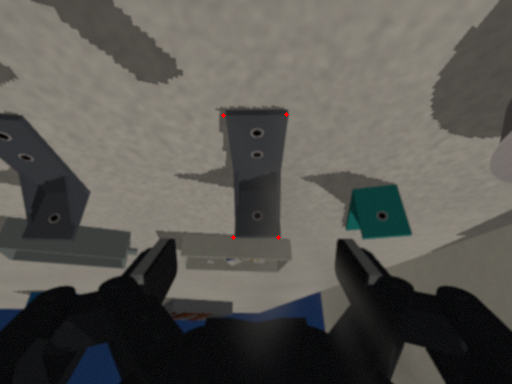

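The predicted corners match the image to within a few pixels. Descending.

Call:
arm_command([
  {"gripper": 1,"translation": [0.2,-0.05,3.6],"rotation": [0,0,0]},
  {"gripper": 1,"translation": [0.2,-0.05,3.2],"rotation": [0,0,0]},
  {"gripper": 0.6,"translation": [0,0,2.0],"rotation": [0,0,0]},
  {"gripper": 0.4,"translation": [0,0,0],"rotation": [0,0,0]},
])

```text
time: 4.22
ee_pos: [0.6085, -0.1283, 0.0206]
ee_rot: [1.475, 1.943, -0.583]
ft_force: [0.9, 0.9, 1.0]
width: 0.06
```

```bash
python3 look.py w5 wrist; python3 - <<'E'
from h import *; from station import sense
C=np.array([.5937,-.0923,0]);u=np.array([np.cos(np.radians(106.5)),np.sin(np.radians(106.5)),0]);Z=np.array([0,0,1.])
T=C-.039*u+.011*Z; R=toolR(16.5,-45)
plan(sense(),T,R,1)
E
```

```text
4.22 pos [ 0.6085 -0.1283  0.0206] x [-0.181  0.685 -0.706] y [0.96  0.278 0.023] z [ 0.212 -0.673 -0.708] w 0.06 F [0.85 0.9  1.03] q [ 0.12  0.12  1.77 -0.83  1.22  0.14]
T [0.69, -0.49, 0.79] R [0.013, -0.002, -0.021]
```

View pics/w5.png

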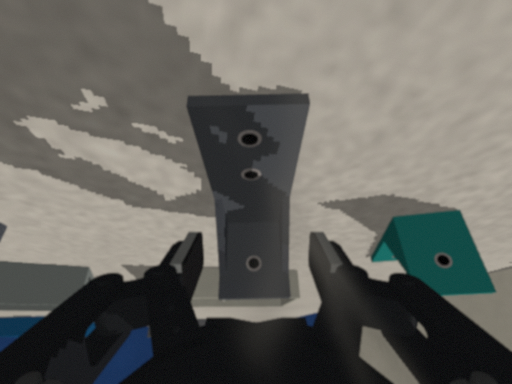

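The bracket (253,200) is centred between the fingers. Making a final correction, then closing.

Call:
arm_command([
  {"gripper": 0.4,"translation": [0.7,-0.4,0.8],"rotation": [0.013,0,-0.02]},
  {"gripper": 0.4,"translation": [0,0,0],"rotation": [0,0,0]},
  {"gripper": -1,"translation": [0,0,0],"rotation": [0,0,0]},
  {"gripper": -1,"translation": [0,0,0],"rotation": [0,0,0]},
  {"gripper": -1,"translation": [0,0,0],"rotation": [0,0,0]},
  {"gripper": -1,"translation": [0,0,0],"rotation": [0,0,0]},
])

```text
time: 5.03
ee_pos: [0.6069, -0.1273, 0.0128]
ee_rot: [1.462, 1.959, -0.601]
ft_force: [-0.3, 0.3, -0.7]
width: 0.0385
```

```bash
python3 look.py w6 wrist
```

```text
5.03 pos [ 0.6069 -0.1273  0.0128] x [-0.2    0.679 -0.706] y [0.958 0.286 0.003] z [ 0.204 -0.676 -0.708] w 0.0385 F [-0.26  0.33 -0.7 ] q [ 0.13  0.13  1.77 -0.83  1.22  0.13]
```

View pics/w6.png

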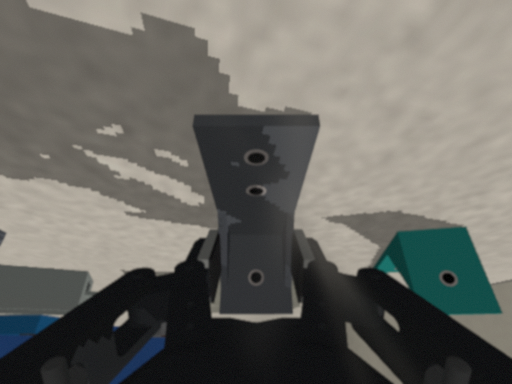

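A is gripped (38.5 mm opening). Lifting and carrying towards a clear spot, then turning it 90°.

```bash
python3 - <<'E'
from h import *; from station import sense
s=sense(); R=Ro.from_rotvec(s["ee_rot"]).as_matrix()
print(cm(R.T@[0,0,.05])); plan(s,[.585,-.06,.12],R,2,pos=s["ee_pos"]+[0,0,.05])
plan(s,[0,0,0],toolR(16.5,45),9,pos=np.zeros(3))
E
```

```text
[-3.53, 0.02, -3.54]
T [0.48, -0.08, -4.52] R [0.0, 0.0, -0.0]
T [0.48, -0.08, -4.52] R [0.0, 0.0, -0.0]
T [0.0, 0.0, 0.0] R [0.0, 0.174, 0.0]
T [0.0, 0.0, 0.0] R [0.0, 0.174, 0.0]
T [0.0, 0.0, 0.0] R [0.0, 0.174, 0.0]
T [0.0, 0.0, 0.0] R [0.0, 0.174, 0.0]
T [0.0, 0.0, 0.0] R [0.0, 0.174, 0.0]
T [0.0, 0.0, 0.0] R [0.0, 0.174, 0.0]
T [0.0, 0.0, 0.0] R [0.0, 0.174, 0.0]
T [0.0, 0.0, 0.0] R [0.0, 0.174, 0.0]
T [0.0, 0.0, 0.0] R [0.0, 0.174, 0.0]
```

Call:
arm_command([
  {"gripper": -1,"translation": [-2,0,-2],"rotation": [0,0,0]},
  {"gripper": -1,"translation": [-2,0,-2],"rotation": [0,0,0]},
  {"gripper": -1,"translation": [0.5,-0.1,-4.5],"rotation": [0,0,0]},
  {"gripper": -1,"translation": [0.5,-0.1,-4.5],"rotation": [0,0,0]},
  {"gripper": -1,"translation": [0,0,0],"rotation": [0,0,0]},
])

```text
time: 5.7
ee_pos: [0.5826, -0.0594, 0.1271]
ee_rot: [1.465, 1.962, -0.604]
ft_force: [0.3, -0.8, -2.2]
width: 0.0384
```

Call:
arm_command([
  {"gripper": -1,"translation": [0,0,0],"rotation": [0,0.12,0]},
  {"gripper": -1,"translation": [0,0,0],"rotation": [0,0.174,0]},
  {"gripper": -1,"translation": [0,0,0],"rotation": [0,0.174,0]},
  {"gripper": -1,"translation": [0,0,0],"rotation": [0,0.174,0]},
  {"gripper": -1,"translation": [0,0,0],"rotation": [0,0.174,0]},
  {"gripper": -1,"translation": [0,0,0],"rotation": [0,0.174,0]},
  {"gripper": -1,"translation": [0,0,0],"rotation": [0,0.174,0]},
  {"gripper": -1,"translation": [0,0,0],"rotation": [0,0.174,0]},
  {"gripper": -1,"translation": [0,0,0],"rotation": [0,0.12,0]},
  {"gripper": -1,"translation": [0,0,0],"rotation": [0,0,0]},
])

```text
time: 6.95
ee_pos: [0.5796, -0.0671, 0.1139]
ee_rot: [-1.508, -1.994, -0.558]
ft_force: [-0.2, 0.3, -2.5]
width: 0.0385
```

```bash
python3 look.py w7 scene; python3 - <<'E'
from h import *; from station import sense
plan(sense(),[.585,-.05,.03],toolR(16.5,45))
E
```

```text
6.95 pos [ 0.5796 -0.0671  0.1139] x [-0.2    0.722  0.662] y [ 0.961  0.276 -0.011] z [-0.191  0.634 -0.749] w 0.0385 F [-0.23  0.33 -2.48] q [-0.46  0.42  1.21  0.56  1.99 -0.63]
T [-2.26, 0.52, 3.66] R [-0.001, 0.032, -0.006]
T [-2.38, 0.5, 3.59] R [-0.001, 0.032, -0.006]
```

View pics/w7.png

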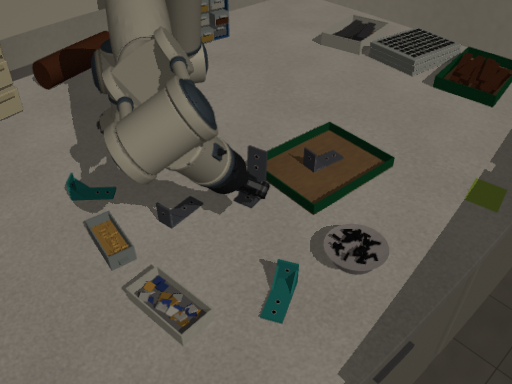

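The scene picture shows A in the fingers at (258,175), plate now upright and clear of everything. Lowering with a tilt correction.

Call:
arm_command([
  {"gripper": -1,"translation": [-2.0,0.5,3.2],"rotation": [0,0.032,-0.006]},
  {"gripper": -1,"translation": [-2.0,0.5,3.0],"rotation": [0,0.032,-0.006]},
  {"gripper": -1,"translation": [0,0,0],"rotation": [0,0,0]},
  {"gripper": -1,"translation": [0,0,0],"rotation": [0,0,0]},
])

```text
time: 7.5
ee_pos: [0.5876, -0.0514, 0.0453]
ee_rot: [-1.464, -1.975, -0.6]
ft_force: [-0.1, 0.4, -1.0]
width: 0.0382
```

```bash
python3 look.py w8 scene; python3 - <<'E'
from h import *; from station import sense
s=sense(); R=Ro.from_rotvec(s["ee_rot"]).as_matrix()
plan(s,[s["ee_pos"][0],s["ee_pos"][1],.0155],toolR(16.5,45),1)
v=load("w8")[0]["img"][110:260,180:330]; cv2.imwrite("pics/w8c.png",cv2.resize(v,None,fx=4,fy=4,interpolation=cv2.INTER_CUBIC))
E
```

```text
7.5 pos [ 0.5876 -0.0514  0.0453] x [-0.21   0.686  0.697] y [0.957 0.289 0.005] z [-0.198  0.668 -0.717] w 0.0382 F [-0.07  0.35 -0.98] q [-0.45  0.5   1.25  0.58  1.91 -0.7 ]
T [-2.07, -0.01, 2.13] R [-0.0, 0.014, 0.007]
```

View pics/w8c.png

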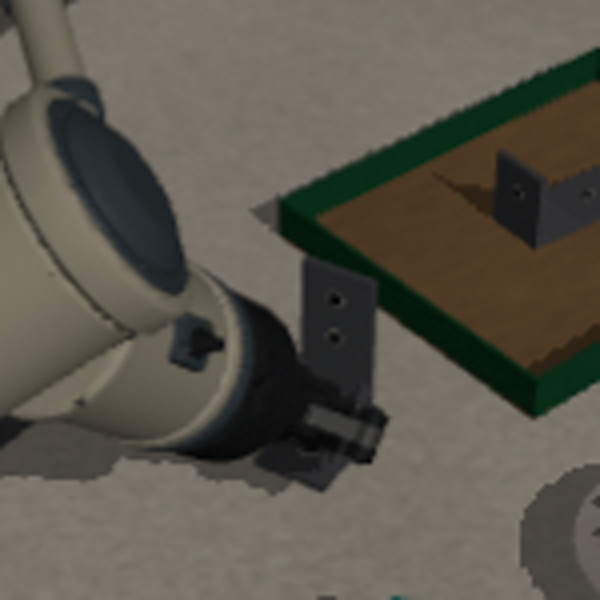

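Call:
arm_command([
  {"gripper": -1,"translation": [-1.2,0,1.2],"rotation": [0,0.014,0.007]},
  {"gripper": -1,"translation": [-0.6,0,0.6],"rotation": [0,0,0]},
  {"gripper": -1,"translation": [0,0,0],"rotation": [0,0,0]},
  {"gripper": -1,"translation": [0,0,0],"rotation": [0,0,0]},
])

```text
time: 8.05
ee_pos: [0.5889, -0.0524, 0.0211]
ee_rot: [-1.464, -1.963, -0.607]
ft_force: [-0.2, -0.4, -2.4]
width: 0.0382
```

```bash
python3 look.py w9 scene; python3 - <<'E'
from h import *; from station import sense
s=sense(); 
plan(s,[s["ee_pos"][0],s["ee_pos"][1],.0127],toolR(16.5,45),1)
E
```

```text
8.05 pos [ 0.5889 -0.0524  0.0211] x [-0.204  0.68   0.704] y [0.959 0.284 0.003] z [-0.198  0.676 -0.71 ] w 0.0382 F [-0.17 -0.43 -2.38] q [-0.45  0.53  1.26  0.58  1.89 -0.71]
T [-0.59, -0.0, 0.6] R [0.002, 0.004, 0.002]
```

Call:
arm_command([
  {"gripper": -1,"translation": [-0.35,0,0.35],"rotation": [0,0.004,0]},
  {"gripper": -1,"translation": [-0.1,0,0.1],"rotation": [0,0,0]},
  {"gripper": -1,"translation": [0,0,0],"rotation": [0,0,0]},
])

```text
time: 8.48
ee_pos: [0.5891, -0.0526, 0.0147]
ee_rot: [-1.462, -1.961, -0.61]
ft_force: [-0.3, 0.4, -0.5]
width: 0.0386
```

Call:
arm_command([
  {"gripper": -1,"translation": [-0.12,0,0.12],"rotation": [0,0,0]},
  {"gripper": -1,"translation": [0,0,0],"rotation": [0,0,0]},
])

```text
time: 8.72
ee_pos: [0.5892, -0.0526, 0.0129]
ee_rot: [-1.462, -1.961, -0.61]
ft_force: [0.1, -0.6, -0.7]
width: 0.0381
```

Call:
arm_command([
  {"gripper": -1,"translation": [-0.1,0,0.1],"rotation": [0,0,0]},
  {"gripper": -1,"translation": [0,0,0],"rotation": [0,0,0]},
])

```text
time: 8.98
ee_pos: [0.5894, -0.0527, 0.0125]
ee_rot: [-1.462, -1.962, -0.611]
ft_force: [-0.4, 0.0, -1.2]
width: 0.0383
```

```bash
python3 look.py w10 scene;  python3 - <<'E'
from h import *
v=load("w10")[0]["img"][110:260,180:330]; cv2.imwrite("pics/w10c.png",cv2.resize(v,None,fx=4,fy=4,interpolation=cv2.INTER_CUBIC))
E
```

```text
8.97 pos [ 0.5894 -0.0527  0.0125] x [-0.204  0.677  0.707] y [0.959 0.284 0.005] z [-0.197  0.679 -0.707] w 0.0383 F [-0.39  0.04 -1.19] q [-0.46  0.55  1.26  0.58  1.88 -0.72]
```

View pics/w10c.png

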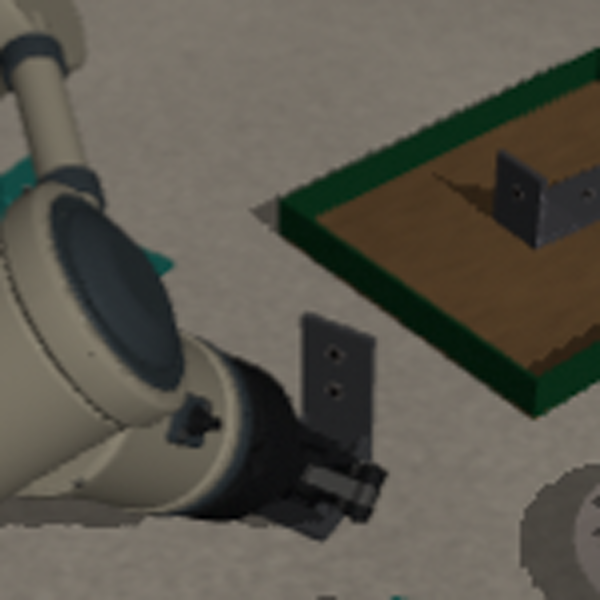

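Call:
arm_command([
  {"gripper": -1,"translation": [-0.15,0,0.15],"rotation": [0,0,0]},
  {"gripper": -1,"translation": [0,0,0],"rotation": [0,0,0]},
])

```text
time: 9.28
ee_pos: [0.5896, -0.0528, 0.0126]
ee_rot: [-1.46, -1.963, -0.612]
ft_force: [1.0, -0.1, -1.5]
width: 0.0381
```

The descent has stalled at 12.6 mm, which is the predicted contact height. Releasing gently and backing off along the tool.

Call:
arm_command([
  {"gripper": 0.05,"translation": [0,0,0],"rotation": [0,0,0]},
  {"gripper": 0.2,"translation": [0,0,0],"rotation": [0,0,0]},
  {"gripper": 0.4,"translation": [0,0,0],"rotation": [0,0,0]},
  {"gripper": 0.4,"translation": [0,0,0],"rotation": [0,0,0]},
])

```text
time: 9.78
ee_pos: [0.5895, -0.0526, 0.0119]
ee_rot: [-1.46, -1.962, -0.612]
ft_force: [0.3, 0.3, 0.3]
width: 0.0601
```

```bash
python3 look.py w11 wrist
```

```text
9.78 pos [ 0.5895 -0.0526  0.0119] x [-0.205  0.676  0.707] y [0.959 0.285 0.006] z [-0.197  0.679 -0.707] w 0.0601 F [0.31 0.31 0.27] q [-0.46  0.55  1.26  0.58  1.88 -0.72]
```

View pics/w11.png

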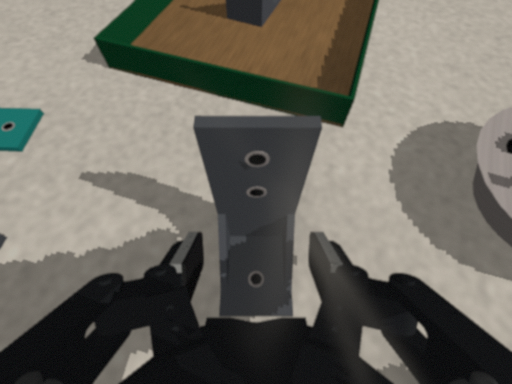

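The bracket stands between the open fingers at (256,200). Retracting.

Call:
arm_command([
  {"gripper": 0.4,"translation": [0,0,-2],"rotation": [0,0,0]},
  {"gripper": 0.4,"translation": [0,0,-4],"rotation": [0,0,0]},
  {"gripper": 0.6,"translation": [0,0,-5],"rotation": [0,0,0]},
  {"gripper": 1,"translation": [3,0,-3],"rotation": [0,0,0]},
  {"gripper": 1,"translation": [3.5,0,-3.5],"rotation": [0,0,0]},
  {"gripper": 1,"translation": [0,0,0],"rotation": [0,0,0]},
])

```text
time: 10.58
ee_pos: [0.6108, -0.1294, 0.1848]
ee_rot: [-1.459, -1.959, -0.61]
ft_force: [-1.0, -1.2, -0.2]
width: 0.0856
```

```bash
python3 look.py w12 wrist; python3 - <<'E'
from h import *; from station import sense
u=np.array([np.cos(np.radians(106.55)),np.sin(np.radians(106.55)),0]);Z=np.array([0,0,1.])
T2=np.array([.5895,-.0526,0])-.0062*u+.015*Z; R=toolR(16.55,-55); pre=T2-R[:,2]*.11
print(T2,pre); s=sense(); mid=pre.copy(); mid[2]=.2; plan(s,mid,R)
E
```

```text
10.57 pos [ 0.6108 -0.1294  0.1848] x [-0.203  0.675  0.709] y [0.958 0.285 0.003] z [-0.2    0.68  -0.705] w 0.0856 F [-1.   -1.18 -0.24] q [-0.53  0.58  0.9   0.64  2.19 -0.59]
[ 0.59126608 -0.05854314  0.015     ] [0.565599   0.0278306  0.07809341]
T [1.28, 0.02, 1.03] R [-0.0, -0.175, -0.0]
T [1.44, 0.02, 0.79] R [-0.0, -0.175, -0.0]
T [1.55, 0.02, 0.53] R [-0.0, -0.175, -0.0]
T [1.62, 0.02, 0.25] R [-0.0, -0.175, -0.0]
T [1.64, 0.02, -0.03] R [-0.0, -0.175, -0.0]
T [1.61, 0.02, -0.32] R [-0.0, -0.175, -0.0]
T [1.53, 0.02, -0.6] R [-0.0, -0.175, -0.0]
T [1.4, 0.02, -0.85] R [-0.0, -0.175, -0.0]
T [1.23, 0.02, -1.08] R [-0.0, -0.175, -0.0]
T [1.03, 0.02, -1.28] R [-0.0, -0.175, -0.0]
```

View pics/w12.png

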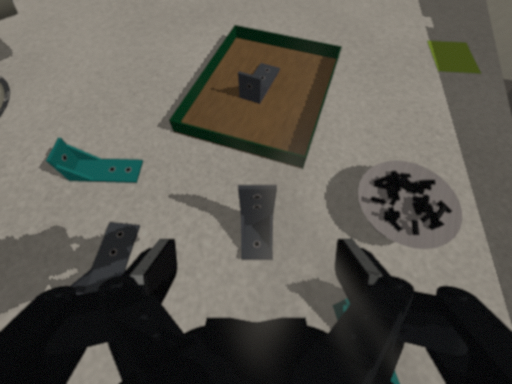

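A stands on its upright at (256,222). Swinging the hand over to the plate side.

Call:
arm_command([
  {"gripper": 1,"translation": [1.3,0,1.0],"rotation": [0,-0.174,0]},
  {"gripper": 1,"translation": [1.4,0,0.8],"rotation": [0,-0.175,0]},
  {"gripper": 1,"translation": [1.5,0,0.5],"rotation": [0,-0.175,0]},
  {"gripper": 1,"translation": [1.6,0,0.2],"rotation": [0,-0.175,0]},
  {"gripper": 1,"translation": [1.6,0,0],"rotation": [0,-0.175,0]},
  {"gripper": 1,"translation": [1.6,0,-0.3],"rotation": [0,-0.175,0]},
  {"gripper": 1,"translation": [1.5,0,-0.6],"rotation": [0,-0.175,0]},
  {"gripper": 1,"translation": [1.4,0,-0.8],"rotation": [0,-0.175,0]},
  {"gripper": 1,"translation": [1.2,0,-1.1],"rotation": [0,-0.175,0]},
  {"gripper": 1,"translation": [1.0,0,-1.3],"rotation": [0,-0.175,0]},
])

```text
time: 11.88
ee_pos: [0.5594, 0.0262, 0.1786]
ee_rot: [1.326, 1.806, -0.747]
ft_force: [-0.5, -0.6, -1.1]
width: 0.0858
```

```bash
python3 look.py w13 wrist; python3 - <<'E'
from h import *; from station import sense
u=np.array([np.cos(np.radians(106.55)),np.sin(np.radians(106.55)),0]);Z=np.array([0,0,1.])
T2=np.array([.5895,-.0526,0])-.0062*u+.015*Z; R=toolR(16.55,-55); pre=T2-R[:,2]*.11
s=sense(); plan(s,pre,R)
E
```

```text
11.88 pos [0.5594 0.0262 0.1786] x [-0.172  0.512 -0.842] y [ 0.957  0.289 -0.019] z [ 0.233 -0.809 -0.54 ] w 0.0858 F [-0.46 -0.57 -1.09] q [ 0.5   0.06  1.63 -0.97  1.69  0.2 ]
T [3.93, 0.51, 2.68] R [-0.004, 0.023, 0.014]
T [3.87, 0.45, 2.77] R [-0.004, 0.023, 0.014]
```

View pics/w13.png

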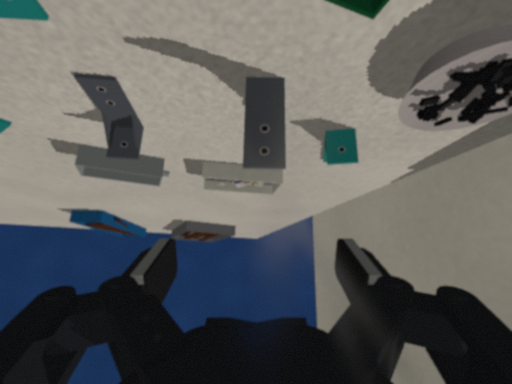

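Call:
arm_command([
  {"gripper": 1,"translation": [3.9,0.5,2.7],"rotation": [0,0.023,0.014]},
  {"gripper": 1,"translation": [3.5,0.4,2.5],"rotation": [0,0.023,0.014]},
  {"gripper": 1,"translation": [0,0,0],"rotation": [0,0,0]},
  {"gripper": 1,"translation": [0,0,0],"rotation": [0,0,0]},
])

```text
time: 12.42
ee_pos: [0.5622, 0.0288, 0.0749]
ee_rot: [1.353, 1.834, -0.727]
ft_force: [-0.9, -0.7, 0.2]
width: 0.0855
```

```bash
python3 look.py w14 wrist; python3 - <<'E'
from h import *; from station import sense
u=np.array([np.cos(np.radians(106.55)),np.sin(np.radians(106.55)),0]);Z=np.array([0,0,1.])
T=np.array([.5895,-.0526,0]);P0=T+.0128*u
T2=T-.0062*u+.015*Z; R=toolR(16.55,-55); w=R[:,1]
d,s=load("w14"); plan(s,T2,R,2); pre=T2-R[:,2]*.11; plan(s,pre,R,1)
p=proj(d,[P0+i*.02*w+h*Z for i in(-1,1) for h in (0,.1)],s); print(p.round(1))
c,m,cn,tf=grey(d["img"],(200,20,320,260),smax=48,vmax=95)
v=d["img"].copy()
print(tf(cv2.boxPoints(cv2.minAreaRect(cn))).round(1).tolist())
for q in p: cv2.circle(v,tuple(map(int,q.round())),2,(0,0,255),-1)
cv2.imwrite("pics/w14b.png",v)
E
```

```text
12.43 pos [0.5622 0.0288 0.0749] x [-0.178  0.544 -0.82 ] y [ 0.958  0.286 -0.018] z [ 0.224 -0.789 -0.572] w 0.0855 F [-0.85 -0.7   0.18] q [ 0.49  0.17  1.7  -0.93  1.57  0.34]
T [-0.18, 0.2, 5.49] R [-0.005, 0.001, 0.008]
T [-0.18, 0.17, 5.49] R [-0.005, 0.001, 0.008]
T [-0.38, 0.29, -0.03] R [-0.01, 0.002, 0.015]
[[239.9 173.6]
 [235.3 286.8]
 [282.7 174.3]
 [284.5 287.7]]
[[236.4, 174.1], [281.6, 174.1], [281.6, 259.4], [236.4, 259.4]]
```

View pics/w14b.png

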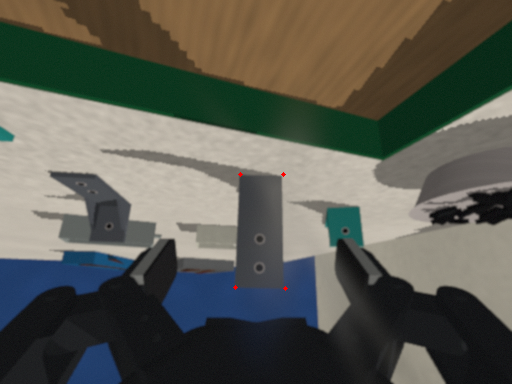

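The prediction coincides with A's standing plate (corners at 240/283 by 174/287). I'll use −50° tilt for more clearance over the lid wall.

```bash
python3 - <<'E'
from h import *; from station import sense
u=np.array([np.cos(np.radians(106.55)),np.sin(np.radians(106.55)),0]);Z=np.array([0,0,1.])
T=np.array([.5895,-.0526,0])
T2=T-.0052*u+.018*Z; R=toolR(16.55,-50)
s=sense(); plan(s,T2-R[:,2]*.1,R,1); print(T2)
E
```

```text
T [-1.45, 0.3, 0.75] R [-0.01, 0.089, 0.015]
[ 0.59098123 -0.05758457  0.018     ]
```

Call:
arm_command([
  {"gripper": 1,"translation": [-1.4,0.3,0.7],"rotation": [-0.01,0.089,0.015]},
  {"gripper": 1,"translation": [0,0,0],"rotation": [0,0,0]},
  {"gripper": 1,"translation": [0,0,3],"rotation": [0,0,0]},
  {"gripper": 0.6,"translation": [0,0,2.5],"rotation": [0,0,0]},
  {"gripper": 0.5,"translation": [0,0,0],"rotation": [0,0,0]},
])

```text
time: 13.1
ee_pos: [0.5833, -0.0232, 0.0527]
ee_rot: [1.413, 1.887, -0.649]
ft_force: [-0.7, 0.3, 0.7]
width: 0.0639
```

```bash
python3 look.py w15 wrist; python3 - <<'E'
from h import *; from station import sense
u=np.array([np.cos(np.radians(106.55)),np.sin(np.radians(106.55)),0]);Z=np.array([0,0,1.])
T=np.array([.5895,-.0526,0]);P0=T+.0128*u
T2=T-.0052*u+.018*Z; R=toolR(16.55,-50)
d,s=load("w15"); plan(s,T2,R,1)
p=proj(d,[P0+i*.02*R[:,1]+h*Z for i in(-1,1) for h in (0,.1)],s); print(p.round(1))
v=d["img"].copy()
for q in p: cv2.circle(v,tuple(map(int,q.round())),2,(0,0,255),-1)
cv2.imwrite("pics/w15b.png",v)
E
```

```text
13.1 pos [ 0.5833 -0.0232  0.0527] x [-0.177  0.618 -0.766] y [0.958 0.285 0.009] z [ 0.224 -0.733 -0.643] w 0.0639 F [-0.74  0.26  0.73] q [ 0.36  0.13  1.74 -0.88  1.43  0.28]
T [0.39, -0.27, 4.92] R [0.006, 0.0, -0.007]
[[225.5 176.3]
 [218.8 331.6]
 [280.7 175.9]
 [289.  331. ]]
```

View pics/w15b.png

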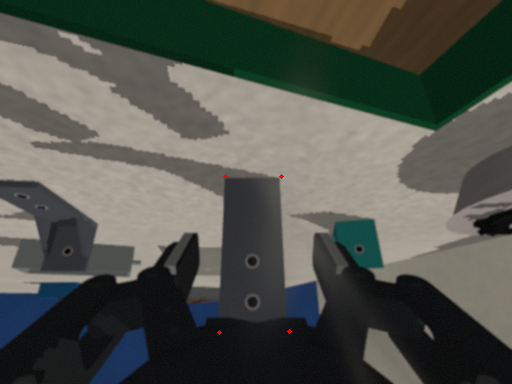

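Call:
arm_command([
  {"gripper": 0.5,"translation": [0.2,-0.3,2.4],"rotation": [0.006,0,-0.007]},
  {"gripper": 0.5,"translation": [0.1,0,2.0],"rotation": [0,0,0]},
  {"gripper": 0.5,"translation": [0,0,0],"rotation": [0,0,0]},
])

```text
time: 13.52
ee_pos: [0.591, -0.0541, 0.0221]
ee_rot: [1.409, 1.892, -0.655]
ft_force: [0.0, -0.6, 0.0]
width: 0.0642
```

```bash
python3 look.py w16 wrist; python3 - <<'E'
from h import *; from station import sense
u=np.array([np.cos(np.radians(106.55)),np.sin(np.radians(106.55)),0]);Z=np.array([0,0,1.])
T=np.array([.5895,-.0526,0])
T2=T-.0052*u+.018*Z; R=toolR(16.55,-50)
d,s=load("w16"); plan(s,T2,R,1)
E
```

```text
13.53 pos [ 0.591  -0.0541  0.0221] x [-0.183  0.616 -0.766] y [0.958 0.288 0.002] z [ 0.222 -0.734 -0.642] w 0.0642 F [ 0.01 -0.64  0.04] q [ 0.3   0.16  1.76 -0.9   1.35  0.28]
T [0.1, -0.1, 0.52] R [0.003, 0.001, 0.0]
```

View pics/w16.png

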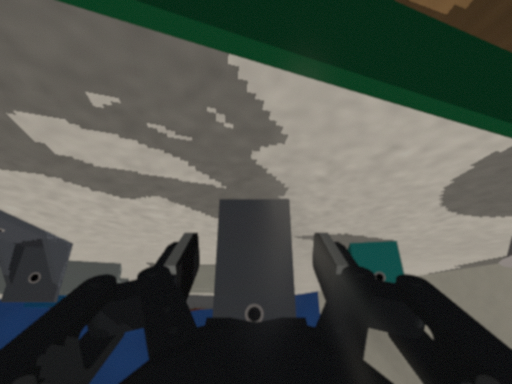

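The plate (218–295) sits centred between the fingers. Advancing 3 mm more and closing.

Call:
arm_command([
  {"gripper": 0.4,"translation": [0.1,-0.1,0.3],"rotation": [0,0,0]},
  {"gripper": 0.2,"translation": [0,0,0],"rotation": [0,0,0]},
  {"gripper": -1,"translation": [0,0,0],"rotation": [0,0,0]},
  {"gripper": -1,"translation": [0,0,0],"rotation": [0,0,0]},
  {"gripper": -1,"translation": [0,0,0],"rotation": [0,0,0]},
])

```text
time: 14.2
ee_pos: [0.5914, -0.0546, 0.021]
ee_rot: [1.408, 1.891, -0.652]
ft_force: [0.2, -0.8, -0.6]
width: 0.0387
```

```bash
python3 look.py w17 wrist; python3 - <<'E'
from h import *; from station import sense
s=sense(); R=Ro.from_rotvec(s["ee_rot"]).as_matrix()
u=np.array([np.cos(np.radians(106.55)),np.sin(np.radians(106.55)),0]);P0=np.array([.5895,-.0526,0])+.0128*u
dlt=s["ee_pos"]-P0; print("b",-dlt@u,"a",s["ee_pos"][2],"w",dlt@toolR(16.55)[:,1],"tilt",np.degrees(np.arcsin(-R[2,0])))
print(cm(R.T@[0,0,.12]))
E
```

```text
14.2 pos [ 0.5914 -0.0546  0.021 ] x [-0.182  0.616 -0.766] y [0.957 0.289 0.005] z [ 0.224 -0.733 -0.643] w 0.0387 F [ 0.17 -0.8  -0.55] q [ 0.3   0.16  1.77 -0.9   1.35  0.29]
b 0.015223592568130067 a 0.021028298709638436 w 0.0012484202467102983 tilt 50.02409468469194
[-9.2, 0.06, -7.71]
```

View pics/w17.png

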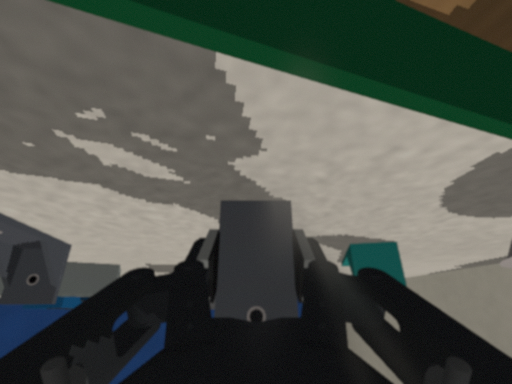

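A is gripped: 21 mm along the plate, 15 mm deep, 1 mm off centre. Lifting straight up, then carrying and turning it over.

Call:
arm_command([
  {"gripper": -1,"translation": [-2.0,0,-1.7],"rotation": [0,0,0]},
  {"gripper": -1,"translation": [-4.0,0,-3.3],"rotation": [0,0,0]},
  {"gripper": -1,"translation": [-4.5,0,-3.8],"rotation": [0,0,0]},
  {"gripper": -1,"translation": [-3.0,0,-2.5],"rotation": [0,0,0]},
  {"gripper": -1,"translation": [0,0,0],"rotation": [0,0,0]},
])

```text
time: 14.88
ee_pos: [0.5896, -0.0551, 0.1997]
ee_rot: [1.408, 1.895, -0.655]
ft_force: [-0.3, 0.9, -1.7]
width: 0.0388
```

```bash
python3 - <<'E'
from h import *; from station import sense
s=sense(); print(s["ee_pos"]); R=toolR(-7,40); plan(s,[.5155,.2568,.18],R,11)
E
```

```text
[ 0.58958987 -0.05506331  0.19974893]
T [2.01, 0.17, -2.11] R [0.004, 0.14, 0.042]
T [2.29, 0.08, -1.81] R [0.004, 0.14, 0.042]
T [2.52, -0.03, -1.47] R [0.004, 0.14, 0.042]
T [2.7, -0.14, -1.1] R [0.004, 0.14, 0.042]
T [2.82, -0.26, -0.71] R [0.004, 0.14, 0.042]
T [2.88, -0.38, -0.31] R [0.004, 0.14, 0.042]
T [2.87, -0.5, 0.1] R [0.004, 0.14, 0.042]
T [2.81, -0.62, 0.5] R [0.004, 0.14, 0.042]
T [2.68, -0.73, 0.89] R [0.004, 0.14, 0.042]
T [2.5, -0.84, 1.25] R [0.004, 0.14, 0.042]
T [2.26, -0.93, 1.59] R [0.004, 0.14, 0.042]
```

Call:
arm_command([
  {"gripper": -1,"translation": [2.0,0.2,-2.1],"rotation": [0.004,0.14,0.042]},
  {"gripper": -1,"translation": [2.3,0.1,-1.8],"rotation": [0.004,0.14,0.042]},
  {"gripper": -1,"translation": [2.5,0,-1.5],"rotation": [0.004,0.14,0.042]},
  {"gripper": -1,"translation": [2.7,-0.1,-1.1],"rotation": [0.004,0.14,0.042]},
  {"gripper": -1,"translation": [2.8,-0.3,-0.7],"rotation": [0.004,0.14,0.042]},
  {"gripper": -1,"translation": [2.9,-0.4,-0.3],"rotation": [0.004,0.14,0.042]},
  {"gripper": -1,"translation": [2.9,-0.5,0.1],"rotation": [0.004,0.14,0.042]},
  {"gripper": -1,"translation": [2.8,-0.6,0.5],"rotation": [0.004,0.14,0.042]},
  {"gripper": -1,"translation": [2.7,-0.7,0.9],"rotation": [0.004,0.14,0.042]},
  {"gripper": -1,"translation": [2.5,-0.8,1.2],"rotation": [0.004,0.14,0.042]},
])

```text
time: 16.12
ee_pos: [0.518, 0.2383, 0.1666]
ee_rot: [-1.998, -1.78, -0.591]
ft_force: [-0.5, -0.7, -1.5]
width: 0.039
```

Call:
arm_command([
  {"gripper": -1,"translation": [2.3,-0.9,1.6],"rotation": [0.004,0.14,0.042]},
  {"gripper": -1,"translation": [0,0,0],"rotation": [0,0,0]},
  {"gripper": -1,"translation": [0,0,0],"rotation": [0,0,0]},
])

```text
time: 16.5
ee_pos: [0.5096, 0.2662, 0.159]
ee_rot: [-1.941, -1.641, -0.683]
ft_force: [0.1, 1.0, -0.7]
width: 0.0387
```

```bash
python3 look.py w18 scene; python3 - <<'E'
from h import *; from station import sense
s=sense(); R=toolR(-7,40); plan(s,[.5155,.2568,.13],R)
d=get=None
E
```

```text
16.5 pos [0.5096 0.2662 0.159 ] x [0.146 0.735 0.663] y [ 0.988 -0.144 -0.057] z [ 0.054  0.663 -0.747] w 0.0387 F [ 0.06  0.95 -0.69] q [ 0.01 -0.17  1.77  0.73  1.49  0.14]
T [-2.52, 0.89, 1.56] R [-0.029, -0.028, -0.055]
```

View pics/w18.png

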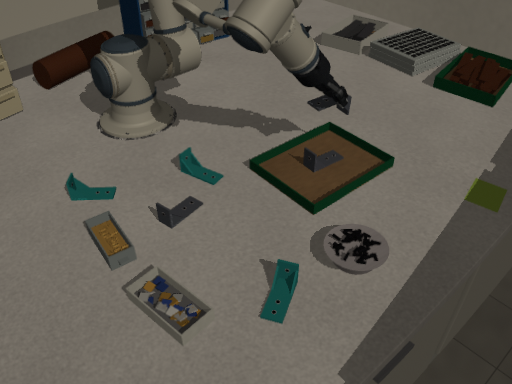

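Call:
arm_command([
  {"gripper": -1,"translation": [-1.2,0.4,0.8],"rotation": [-0.029,-0.028,-0.055]},
  {"gripper": -1,"translation": [-1.2,0.4,0.8],"rotation": [0,0,0]},
  {"gripper": -1,"translation": [0,0,0],"rotation": [0,0,0]},
  {"gripper": -1,"translation": [0,0,0],"rotation": [0,0,0]},
])

```text
time: 17.05
ee_pos: [0.5177, 0.2568, 0.1321]
ee_rot: [-1.941, -1.722, -0.707]
ft_force: [0.0, -0.7, -1.6]
width: 0.0387
```

```bash
python3 look.py w19 wrist; python3 - <<'E'
from h import *; from station import sense
s=sense(); R=toolR(-7,40); plan(s,[.5155,.2568,.105],R)
E
python3 look.py w19t top; python3 look.py w19s scene
python3 - <<'E'
from h import *
v=load("w19t")[0]["img"][130:250,80:230]; cv2.imwrite("pics/w19tc.png",cv2.resize(v,None,fx=4,fy=4,interpolation=cv2.INTER_CUBIC))
E
```

```text
17.05 pos [0.5177 0.2568 0.1321] x [0.09  0.763 0.64 ] y [ 0.993 -0.121  0.005] z [ 0.081  0.635 -0.768] w 0.0387 F [ 0.04 -0.68 -1.57] q [ 0.01 -0.16  1.8   0.69  1.43  0.06]
T [-1.74, -0.22, 2.06] R [0.003, 0.004, 0.004]
17.1 pos [0.5176 0.2568 0.1319] x [0.09  0.763 0.64 ] y [ 0.993 -0.121  0.005] z [ 0.081  0.635 -0.768] w 0.0387 F [ 0.35 -0.71 -1.7 ] q [ 0.01 -0.16  1.8   0.69  1.43  0.06]
17.15 pos [0.5176 0.2568 0.132 ] x [0.09  0.763 0.64 ] y [ 0.993 -0.12   0.005] z [ 0.081  0.635 -0.768] w 0.0387 F [ 0.14 -0.02 -1.22] q [ 0.01 -0.16  1.8   0.69  1.43  0.06]
```

View pics/w19.png

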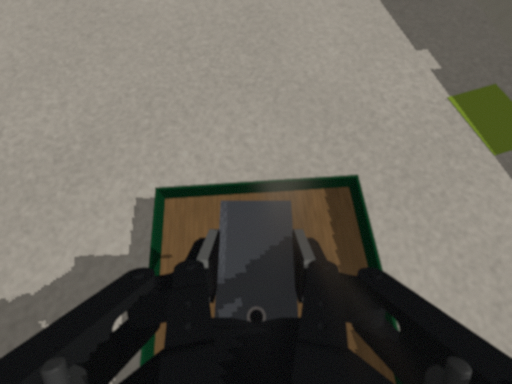

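View pics/w19tc.png

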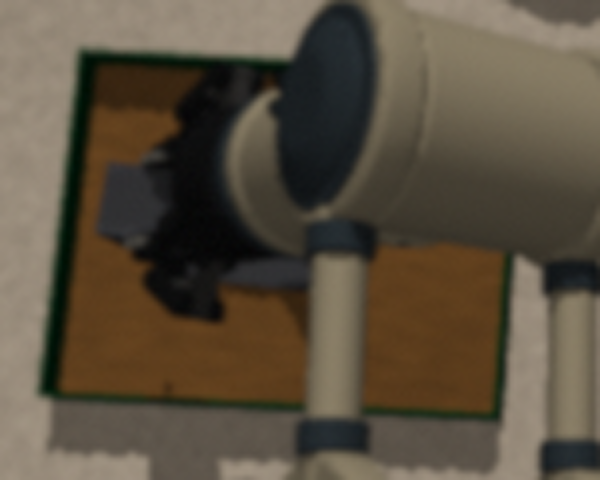

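```bash
python3 - <<'E'
from h import *
d,s=load("w19t")
P=onplane(d,[(106.8,171.3),(104.5,188.8)],.147); print(P, P.mean(0))
d1,_=load("w19s"); v=d1["img"][80:220,230:410]; cv2.imwrite("pics/w19sc.png",cv2.resize(v,None,fx=4,fy=4,interpolation=cv2.INTER_CUBIC))
E
```

```text
[[0.53906797 0.27379828 0.147     ]
 [0.50004433 0.27623345 0.147     ]] [0.51955615 0.27501587 0.147     ]
```

View pics/w19sc.png

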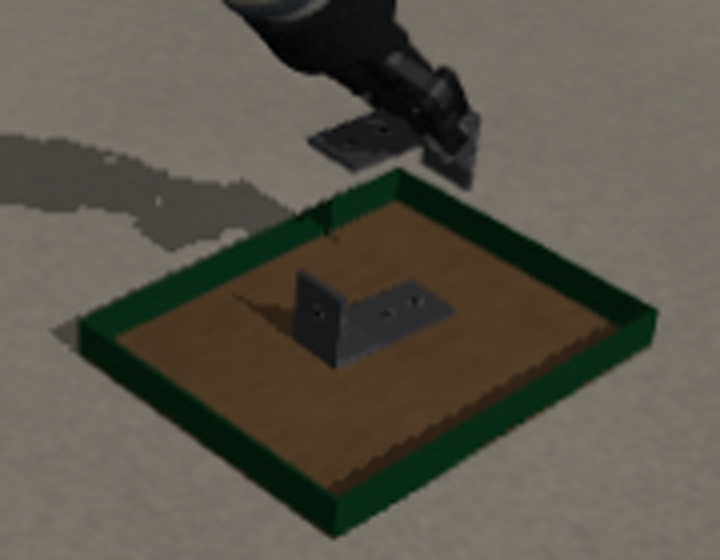

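Call:
arm_command([
  {"gripper": -1,"translation": [-1.6,-0.2,1.9],"rotation": [0,0.004,0]},
  {"gripper": -1,"translation": [-1.2,0,1.5],"rotation": [0,0,0]},
  {"gripper": -1,"translation": [-0.7,0,0.9],"rotation": [0,0,0]},
  {"gripper": -1,"translation": [0,0,0],"rotation": [0,0,0]},
  {"gripper": -1,"translation": [0,0,0],"rotation": [0,0,0]},
])

```text
time: 17.82
ee_pos: [0.5148, 0.2578, 0.0711]
ee_rot: [-1.938, -1.719, -0.708]
ft_force: [-0.3, 0.4, -0.9]
width: 0.0388
```

```bash
python3 look.py w20 scene; python3 - <<'E'
from h import *; from station import sense
s=sense(); R=toolR(-7,40); plan(s,[.5155,.2568,.0455],R,1)
d1,_=load("w20"); v=d1["img"][80:220,230:410]; cv2.imwrite("pics/w20c.png",cv2.resize(v,None,fx=4,fy=4,interpolation=cv2.INTER_CUBIC))
E
```

```text
17.82 pos [0.5148 0.2578 0.0711] x [0.091 0.761 0.643] y [ 0.993 -0.121  0.002] z [ 0.079  0.638 -0.766] w 0.0388 F [-0.35  0.44 -0.91] q [ 0.01 -0.12  1.87  0.71  1.35 -0.02]
T [-1.71, 0.07, 1.91] R [0.001, 0.0, 0.003]
```

View pics/w20c.png

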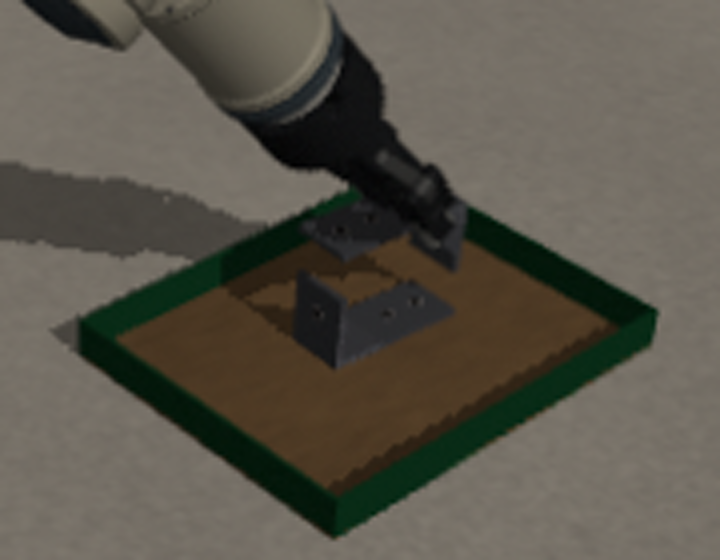

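The scene crop shows the inverted bracket level and in line above the base, which is at (375,310) in the crop. The top view puts its end within 3 mm of the prediction. Lowering.

Call:
arm_command([
  {"gripper": -1,"translation": [-0.9,0,1.0],"rotation": [0,0,0.003]},
  {"gripper": -1,"translation": [-0.5,0,0.6],"rotation": [0,0,0]},
  {"gripper": -1,"translation": [0,0,0],"rotation": [0,0,0]},
  {"gripper": -1,"translation": [0,0,0],"rotation": [0,0,0]},
])

```text
time: 18.38
ee_pos: [0.5155, 0.2573, 0.0494]
ee_rot: [-1.941, -1.716, -0.709]
ft_force: [0.7, -0.5, -0.9]
width: 0.039
```

Call:
arm_command([
  {"gripper": -1,"translation": [-0.12,0,0.15],"rotation": [0,0,0]},
  {"gripper": -1,"translation": [0,0,0],"rotation": [0,0,0]},
])

```text
time: 18.62
ee_pos: [0.5157, 0.2574, 0.0479]
ee_rot: [-1.941, -1.717, -0.71]
ft_force: [-0.5, -0.2, -1.2]
width: 0.0389
```

Call:
arm_command([
  {"gripper": -1,"translation": [-0.15,0,0.18],"rotation": [0,0,0]},
  {"gripper": -1,"translation": [-0.06,0,0.08],"rotation": [0,0,0]},
  {"gripper": -1,"translation": [0,0,0],"rotation": [0,0,0]},
])

```text
time: 19.0
ee_pos: [0.5159, 0.2575, 0.0446]
ee_rot: [-1.941, -1.717, -0.71]
ft_force: [0.3, -0.6, -0.5]
width: 0.0388
```

Call:
arm_command([
  {"gripper": -1,"translation": [-0.1,0,0.12],"rotation": [0,0,0]},
  {"gripper": -1,"translation": [0,0,0],"rotation": [0,0,0]},
])

```text
time: 19.25
ee_pos: [0.5163, 0.2576, 0.0439]
ee_rot: [-1.94, -1.717, -0.712]
ft_force: [0.6, 0.8, -0.8]
width: 0.0384
```

```bash
python3 look.py w21 scene; python3 - <<'E'
from h import *
d1,_=load("w21"); v=d1["img"][110:200,270:360]; cv2.imwrite("pics/w21c.png",cv2.resize(v,None,fx=6,fy=6,interpolation=cv2.INTER_CUBIC))
E
```

```text
19.25 pos [0.5163 0.2576 0.0439] x [0.091 0.76  0.644] y [ 0.992 -0.123  0.004] z [ 0.083  0.639 -0.765] w 0.0384 F [ 0.64  0.76 -0.85] q [ 0.01 -0.09  1.89  0.72  1.3  -0.05]
```

View pics/w21c.png

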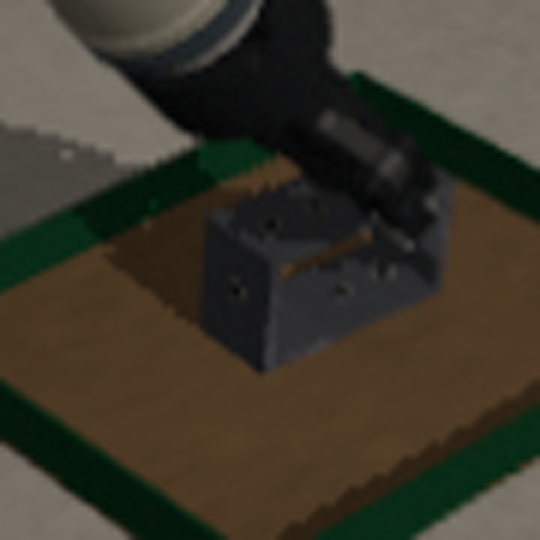

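Call:
arm_command([
  {"gripper": -1,"translation": [-0.12,0,0.15],"rotation": [0,0,0]},
  {"gripper": -1,"translation": [0,0,0],"rotation": [0,0,0]},
])

```text
time: 19.55
ee_pos: [0.5169, 0.2579, 0.044]
ee_rot: [-1.938, -1.718, -0.715]
ft_force: [0.6, 0.9, -1.3]
width: 0.0387
```

Call:
arm_command([
  {"gripper": -1,"translation": [-0.12,0,0.15],"rotation": [0,0,0]},
  {"gripper": -1,"translation": [0,0,0],"rotation": [0,0,0]},
])

```text
time: 19.8
ee_pos: [0.5176, 0.2582, 0.044]
ee_rot: [-1.937, -1.718, -0.718]
ft_force: [-1.7, -0.6, -0.1]
width: 0.0386
```

Contact: the height has stalled at 44 mm (42.8 predicted). Releasing slowly and withdrawing.

Call:
arm_command([
  {"gripper": 0.05,"translation": [0,0,0],"rotation": [0,0,0]},
  {"gripper": 0.2,"translation": [0,0,0],"rotation": [0,0,0]},
  {"gripper": 0.4,"translation": [0,0,0],"rotation": [0,0,0]},
  {"gripper": 0.4,"translation": [0,0,0],"rotation": [0,0,0]},
])

```text
time: 20.3
ee_pos: [0.5173, 0.2582, 0.0428]
ee_rot: [-1.938, -1.718, -0.717]
ft_force: [0.1, -0.7, 0.1]
width: 0.0596
```

```bash
python3 look.py w22 scene; python3 look.py w22w wrist; python3 - <<'E'
from h import *
d1,_=load("w22"); v=d1["img"][110:200,270:360]; a=cv2.resize(v,(400,400),interpolation=cv2.INTER_CUBIC); b=cv2.resize(load("w22w")[0]["img"],(400,300)); b=np.vstack([b,np.zeros((100,400,3),np.uint8)]); cv2.imwrite("pics/w22c.png",np.hstack([a,b]))
E
```

```text
20.3 pos [0.5173 0.2582 0.0428] x [0.089 0.758 0.646] y [ 0.992 -0.123  0.007] z [ 0.084  0.641 -0.763] w 0.0596 F [ 0.07 -0.7   0.06] q [ 0.01 -0.08  1.89  0.73  1.3  -0.06]
20.35 pos [0.5173 0.2582 0.0428] x [0.089 0.758 0.646] y [ 0.992 -0.123  0.007] z [ 0.084  0.641 -0.763] w 0.0599 F [-0.27  0.11 -0.01] q [ 0.01 -0.08  1.89  0.73  1.3  -0.06]
```

View pics/w22c.png

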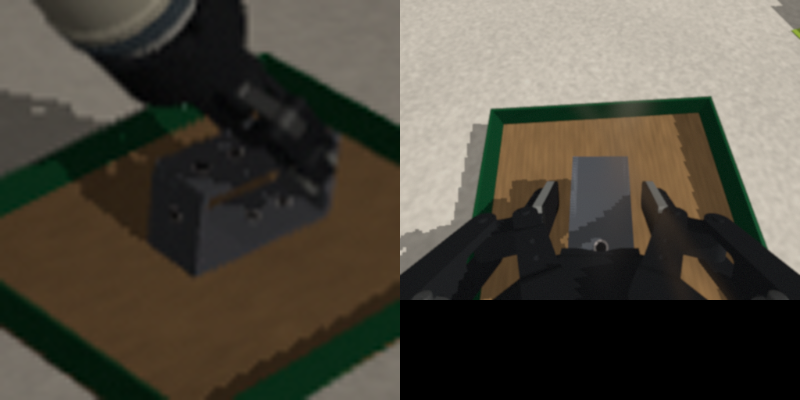

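The box is closed and released. Withdrawing along the tool, then taking a look down on the pile.

Call:
arm_command([
  {"gripper": 0.4,"translation": [0,0,-2],"rotation": [0,0,0]},
  {"gripper": 0.5,"translation": [0,0,-4],"rotation": [0,0,0]},
  {"gripper": 1,"translation": [0,0,-5],"rotation": [0,0,0]},
  {"gripper": 1,"translation": [2,0,-4],"rotation": [0,-0.17,0]},
  {"gripper": 1,"translation": [2,0,-3],"rotation": [0,-0.17,0]},
  {"gripper": 1,"translation": [1,0,-2],"rotation": [0,-0.17,0]},
  {"gripper": 1,"translation": [0,0,-1],"rotation": [0,-0.17,0]},
  {"gripper": 1,"translation": [0,0,0],"rotation": [0,0,0]},
])

```text
time: 21.4
ee_pos: [0.5064, 0.1755, 0.244]
ee_rot: [2.362, 2.069, 0.013]
ft_force: [-0.5, 0.3, -1.3]
width: 0.0855
```

```bash
python3 look.py w23 wrist; python3 - <<'E'
from h import *
d,s=load("w23"); c,m,cn,tf=grey(d["img"],(180,60,330,230),smax=60,vmax=95)
ap=tf(cv2.approxPolyDP(cn,6,True)); print(ap.round(1).tolist()); print(onplane(d,ap,.058,s).round(4)[:,:2].tolist())
for p in [(250,120),(250,150)]: print(withdepth(d,[p],s))
E
```

```text
21.4 pos [0.5064 0.1755 0.244 ] x [0.132 0.991 0.005] y [ 0.991 -0.132  0.007] z [ 0.007  0.004 -1.   ] w 0.0855 F [-0.54  0.29 -1.26] q [ 0.27 -0.09  1.39  0.    1.83  0.4 ]
[[271.1, 88.4], [237.4, 90.1], [240.9, 173.6], [270.9, 172.4]]
[[0.5379, 0.2751], [0.4991, 0.2783], [0.4889, 0.1812], [0.5263, 0.1778]]
[[0.50901376 0.24365368 0.05873051]]
[[0.50414553 0.20858971 0.05658306]]
```

View pics/w23.png

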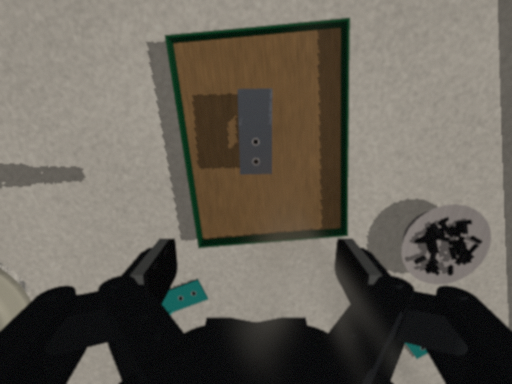

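The picture shows the inverted plate at (255,130) with its holes at the base-upright end. Its centre is (0.513, 0.228), yaw 83.6°, height 57–58 mm, within about 1 mm and 1° of the base. Next is B.

```bash
python3 - <<'E'
from h import *; from station import sense
u=np.array([np.cos(np.radians(101)),np.sin(np.radians(101)),0])
T=np.array([.4258,-.1433,0])-.03*u; print(T); T[2]=.13
plan(sense(),T,toolR(11),7)
E
```

```text
[ 0.43152427 -0.17274882  0.        ]
T [-5.07, -0.41, 1.58] R [0.001, -0.001, -0.046]
T [-5.04, -0.64, 1.59] R [0.001, -0.001, -0.046]
T [-5.01, -0.87, 1.59] R [0.001, -0.001, -0.046]
T [-4.96, -1.1, 1.6] R [0.001, -0.001, -0.046]
T [-4.9, -1.33, 1.6] R [0.001, -0.001, -0.046]
T [-4.83, -1.56, 1.61] R [0.001, -0.001, -0.046]
T [-4.76, -1.78, 1.61] R [0.001, -0.001, -0.046]
```

Call:
arm_command([
  {"gripper": 1,"translation": [-5.1,-0.4,1.5],"rotation": [0,0,-0.046]},
  {"gripper": 1,"translation": [-5.0,-0.6,1.5],"rotation": [0,0,-0.046]},
  {"gripper": 1,"translation": [-5.0,-0.9,1.5],"rotation": [0,0,-0.046]},
  {"gripper": 1,"translation": [-5.0,-1.1,1.5],"rotation": [0,0,-0.046]},
  {"gripper": 1,"translation": [-4.9,-1.3,1.5],"rotation": [0,0,-0.046]},
  {"gripper": 1,"translation": [-4.0,-1.5,1.5],"rotation": [0,0,-0.046]},
  {"gripper": 1,"translation": [-2.5,-1.5,1.5],"rotation": [0,0,-0.046]},
  {"gripper": 1,"translation": [0,0,0],"rotation": [0,0,0]},
  {"gripper": 1,"translation": [0,0,0],"rotation": [0,0,0]},
])

```text
time: 22.58
ee_pos: [0.4223, -0.1536, 0.1186]
ee_rot: [-1.999, -2.403, -0.042]
ft_force: [0.8, 1.2, -0.1]
width: 0.0857
```

```bash
cat > chkB.py <<'E'
import sys
from h import *
d,s=load(sys.argv[1]); zt=float(sys.argv[2])
Z=np.array([0,0,1.]);u=np.array([np.cos(np.radians(101)),np.sin(np.radians(101)),0]);C=np.array([.4258,-.1433,0])
R=toolR(11); w=R[:,1]; T=C-.03*u+zt*Z; plan(s,T,R)
X=[C+.05*u+i*.02*w+.005*Z for i in(-1,1)]+[C-.05*u+i*.02*w+.05*Z for i in(-1,1)]
p=proj(d,X,s); print(p.round(1).tolist()); v=d["img"].copy()
for q in p: cv2.circle(v,tuple(map(int,q.round())),2,(0,0,255),-1)
cv2.imwrite(f"pics/{sys.argv[1]}b.png",v)
E
python3 look.py w24 wrist; python3 chkB.py w24 .1
```

```text
22.57 pos [ 0.4223 -0.1536  0.1186] x [-0.182  0.983  0.029] y [0.983 0.182 0.01 ] z [ 0.005  0.03  -1.   ] w 0.0857 F [ 0.82  1.19 -0.1 ] q [-0.45 -0.31  1.8   0.03  1.66 -0.63]
T [-2.1, 0.54, 1.8] R [0.011, -0.029, -0.009]
[[239.5, 133.0], [282.0, 132.6], [239.7, 252.1], [285.6, 251.5]]
```

View pics/w24b.png

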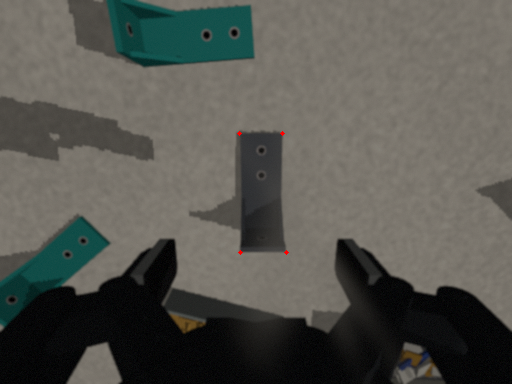

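The prediction coincides with B, whose corners run 239–286 by 132–252. Correcting and descending.

Call:
arm_command([
  {"gripper": 1,"translation": [-2.1,0.5,1.8],"rotation": [0.011,-0.029,-0.009]},
  {"gripper": 0.7,"translation": [0,0,0],"rotation": [0,0,0]},
  {"gripper": 0.5,"translation": [0,0,0],"rotation": [0,0,0]},
])

```text
time: 23.0
ee_pos: [0.4331, -0.1705, 0.1019]
ee_rot: [1.993, 2.426, 0.004]
ft_force: [0.6, -0.7, 0.3]
width: 0.0642
```

```bash
python3 look.py w25 wrist; python3 chkB.py w25 .008
```

```text
23.0 pos [ 0.4331 -0.1705  0.1019] x [-0.194  0.981 -0.   ] y [0.981 0.194 0.003] z [ 0.003  0.    -1.   ] w 0.0642 F [ 0.65 -0.74  0.25] q [-0.45 -0.27  1.8   0.    1.61 -0.64]
T [-0.09, -0.11, 4.7] R [0.002, 0.0, 0.002]
T [-0.1, -0.11, 4.7] R [0.002, 0.0, 0.002]
[[231.2, 107.4], [278.1, 107.6], [229.1, 237.7], [279.4, 237.9]]
```

View pics/w25b.png

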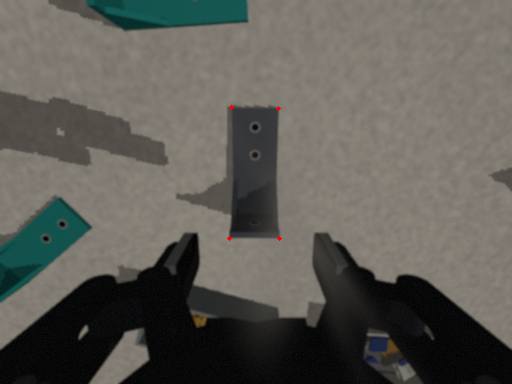

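Call:
arm_command([
  {"gripper": 0.5,"translation": [-0.2,-0.2,4.0],"rotation": [0,0,0]},
  {"gripper": 0.5,"translation": [0,0,3.0],"rotation": [0,0,0]},
  {"gripper": 0.4,"translation": [0,0,1.5],"rotation": [0,0,0]},
  {"gripper": 0.4,"translation": [0,0,0],"rotation": [0,0,0]},
])

```text
time: 23.55
ee_pos: [0.4341, -0.1717, 0.019]
ee_rot: [1.987, 2.423, 0.009]
ft_force: [0.3, 0.2, -0.2]
width: 0.0598
```

```bash
python3 look.py w26 wrist; python3 chkB.py w26 .008
```

```text
23.55 pos [ 0.4341 -0.1717  0.019 ] x [-0.196  0.981 -0.003] y [0.981 0.196 0.01 ] z [ 0.01  -0.001 -1.   ] w 0.0598 F [ 0.34  0.17 -0.19] q [-0.45 -0.22  1.91  0.    1.44 -0.65]
T [-0.05, -0.29, 1.1] R [0.01, 0.003, 0.005]
[[216.9, 98.9], [289.4, 99.3], [212.1, 307.7], [293.1, 307.6]]
```

View pics/w26b.png

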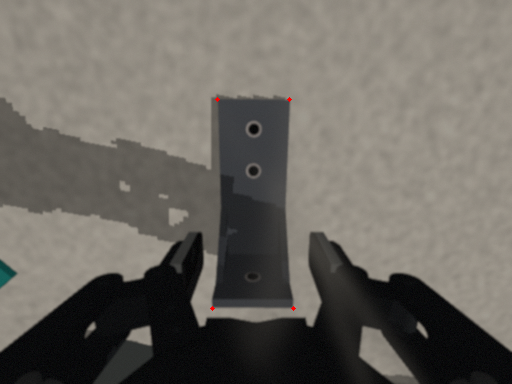

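B is centred near 253, between the fingers. Dropping the last 11 mm and closing.

Call:
arm_command([
  {"gripper": 0.4,"translation": [0,-0.3,0.8],"rotation": [0.01,0.003,0.005]},
  {"gripper": 0.4,"translation": [0,0,0.1],"rotation": [0,0,0]},
  {"gripper": 0.1,"translation": [0,0,0],"rotation": [0,0,0]},
  {"gripper": -1,"translation": [0,0,0],"rotation": [0,0,0]},
  {"gripper": -1,"translation": [0,0,0],"rotation": [0,0,0]},
  {"gripper": -1,"translation": [0,0,0],"rotation": [0,0,0]},
])

```text
time: 24.35
ee_pos: [0.4338, -0.1736, 0.0143]
ee_rot: [1.995, 2.419, 0.002]
ft_force: [-1.4, -0.9, -1.2]
width: 0.0383
```

```bash
python3 look.py w27 wrist; python3 chkB.py w27 .008
```

```text
24.35 pos [ 0.4338 -0.1736  0.0143] x [-0.19   0.982 -0.004] y [0.982 0.19  0.005] z [ 0.006 -0.003 -1.   ] w 0.0383 F [-1.4  -0.93 -1.24] q [-0.45 -0.21  1.91 -0.    1.44 -0.65]
T [0.13, -0.21, 0.63] R [0.005, 0.004, -0.0]
[[216.2, 94.9], [291.3, 94.9], [211.9, 311.4], [296.0, 311.1]]
```

View pics/w27b.png

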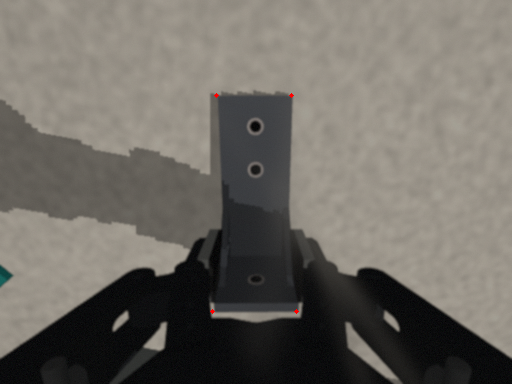

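B is gripped. Lifting and carrying it over the pile.

Call:
arm_command([
  {"gripper": -1,"translation": [0,0,-2],"rotation": [0,0,0]},
  {"gripper": -1,"translation": [0,0,-4.5],"rotation": [0,0,0]},
  {"gripper": -1,"translation": [0,0,-5],"rotation": [0,0,0]},
  {"gripper": -1,"translation": [0,0,-3],"rotation": [0,0,0]},
])

```text
time: 24.9
ee_pos: [0.4306, -0.1721, 0.1584]
ee_rot: [-1.997, -2.421, 0.001]
ft_force: [1.3, -0.1, -1.1]
width: 0.0385
```

```bash
python3 - <<'E'
from h import *; from station import sense
s=sense(); print(s["ee_pos"])
plan(s,[.5094,.1962,.16],toolR(-6.5),8)
E
```

```text
[ 0.43057416 -0.17207308  0.15841114]
T [4.33, 1.84, -0.02] R [-0.0, -0.0, 0.038]
T [4.4, 1.68, -0.02] R [-0.0, -0.0, 0.038]
T [4.46, 1.51, -0.02] R [-0.0, -0.0, 0.038]
T [4.51, 1.34, -0.02] R [-0.0, -0.0, 0.038]
T [4.56, 1.16, -0.02] R [-0.0, -0.0, 0.038]
T [4.6, 0.99, -0.02] R [-0.0, -0.0, 0.038]
T [4.64, 0.81, -0.02] R [-0.0, -0.0, 0.038]
T [4.66, 0.64, -0.02] R [-0.0, -0.0, 0.038]
```

Call:
arm_command([
  {"gripper": -1,"translation": [3.5,1.6,-1],"rotation": [0,0,0.038]},
  {"gripper": -1,"translation": [4.4,1.7,-1],"rotation": [0,0,0.038]},
  {"gripper": -1,"translation": [4.5,1.5,0],"rotation": [0,0,0.038]},
  {"gripper": -1,"translation": [4.5,1.3,0],"rotation": [0,0,0.038]},
  {"gripper": -1,"translation": [4.6,1.2,0],"rotation": [0,0,0.038]},
  {"gripper": -1,"translation": [4.6,1.0,0],"rotation": [0,0,0.038]},
  {"gripper": -1,"translation": [4.6,0.8,0],"rotation": [0,0,0.038]},
  {"gripper": -1,"translation": [4.0,0.6,0],"rotation": [0,0,0.038]},
  {"gripper": -1,"translation": [0,0,0],"rotation": [0,0,0]},
  {"gripper": -1,"translation": [0,0,0],"rotation": [0,0,0]},
])

```text
time: 26.15
ee_pos: [0.5125, 0.1906, 0.1805]
ee_rot: [2.354, 2.077, -0.001]
ft_force: [-0.1, -0.2, -0.9]
width: 0.0386
```

```bash
python3 - <<'E'
from h import *; from station import sense
s=sense(); print(s["ee_pos"])
plan(s,[.5094,.1962,.125],toolR(-6.5))
E
```

```text
[0.51253111 0.19055801 0.1804938 ]
T [0.53, -0.39, 5.55] R [0.001, 0.002, -0.012]
```

Call:
arm_command([
  {"gripper": -1,"translation": [0.5,-0.4,2.8],"rotation": [0,0.002,-0.012]},
  {"gripper": -1,"translation": [0,0,2.5],"rotation": [0,0,0]},
  {"gripper": -1,"translation": [0,0,0],"rotation": [0,0,0]},
  {"gripper": -1,"translation": [0,0,0],"rotation": [0,0,0]},
])

```text
time: 26.65
ee_pos: [0.5098, 0.1921, 0.1283]
ee_rot: [2.345, 2.086, 0.004]
ft_force: [-0.9, -0.7, -0.5]
width: 0.0381
```

```bash
python3 look.py w28 wrist; python3 look.py w28s scene; python3 - <<'E'
from h import *; from station import sense
s=sense(); plan(s,[.5094,.1962,.08],toolR(-6.5),1)
d,s=load("w28"); Z=np.array([0,0,1.]);u=np.array([np.cos(np.radians(83.5)),np.sin(np.radians(83.5)),0]);C=np.array([.513,.228,.058]);w=toolR(-6.5)[:,1]
p=proj(d,[C+.05*u+i*.02*w for i in(-1,1)],s); print("pile end",p.round(1).tolist())
# held plate free end
T=s["ee_pos"]; print("held end pred",proj(d,[T+.082*u+i*.02*w+(-.0143+.005)*Z for i in(-1,1)],s).round(1).tolist())
v=d["img"].copy()
for q in p: cv2.circle(v,tuple(map(int,q.round())),2,(0,0,255),-1)
a=cv2.resize(load("w28s")[0]["img"][90:210,260:380],(380,380),interpolation=cv2.INTER_CUBIC); b=cv2.resize(v[60:240,165:345],(380,380),interpolation=cv2.INTER_CUBIC)
cv2.imwrite("pics/w28c.png",np.hstack([a,b]))
E
```

```text
26.65 pos [0.5098 0.1921 0.1283] x [ 0.117  0.993 -0.   ] y [ 0.993 -0.117  0.004] z [ 0.004 -0.001 -1.   ] w 0.0381 F [-0.9  -0.67 -0.5 ] q [ 0.3  -0.06  1.56 -0.    1.63  0.42]
26.7 pos [0.5098 0.1921 0.1282] x [ 0.117  0.993 -0.   ] y [ 0.993 -0.117  0.004] z [ 0.004 -0.001 -1.   ] w 0.0382 F [-0.59 -0.24 -1.  ] q [ 0.3  -0.06  1.56 -0.    1.63  0.42]
T [0.38, -0.12, 4.83] R [0.004, -0.0, -0.003]
pile end [[228.2, 94.6], [281.7, 94.5]]
held end pred [[219.3, 93.1], [294.4, 92.9]]
```

View pics/w28c.png

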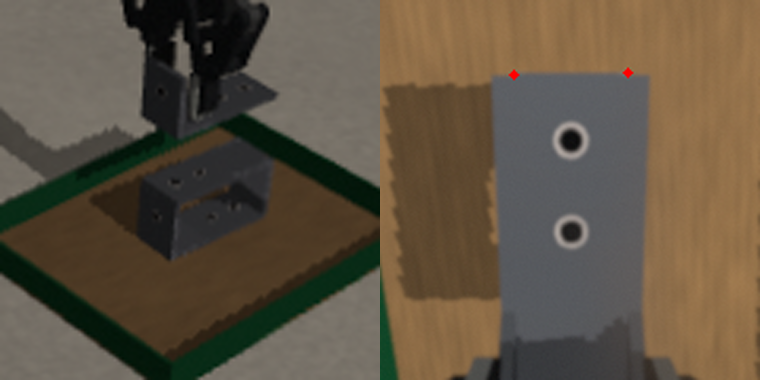

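The scene crop (left) shows B level over the closed box, and the pile's far edge (dots) lines up with B's end in the wrist view. Lowering.

Call:
arm_command([
  {"gripper": -1,"translation": [0.4,-0.1,2.2],"rotation": [0,0,0]},
  {"gripper": -1,"translation": [0,0,1.5],"rotation": [0,0,0]},
  {"gripper": -1,"translation": [0,0,0.5],"rotation": [0,0,0]},
  {"gripper": -1,"translation": [0,0,0],"rotation": [0,0,0]},
  {"gripper": -1,"translation": [0,0,0],"rotation": [0,0,0]},
])

```text
time: 27.38
ee_pos: [0.5119, 0.1964, 0.0899]
ee_rot: [2.343, 2.083, 0.015]
ft_force: [0.9, -0.4, -0.6]
width: 0.0383
```

```bash
python3 look.py w29s scene; python3 - <<'E'
from h import *; from station import sense
s=sense(); plan(s,[.5095,.1970,.0743],toolR(-6.5),1)
cv2.imwrite("pics/w29c.png",cv2.resize(load("w29s")[0]["img"][90:210,260:380],(500,500),interpolation=cv2.INTER_CUBIC))
E
```

```text
27.38 pos [0.5119 0.1964 0.0899] x [0.117 0.993 0.003] y [ 0.993 -0.117  0.011] z [ 0.011  0.001 -1.   ] w 0.0383 F [ 0.92 -0.39 -0.56] q [ 0.31 -0.04  1.61 -0.    1.56  0.42]
T [0.02, -0.27, 1.56] R [0.011, -0.003, -0.004]
```

View pics/w29c.png

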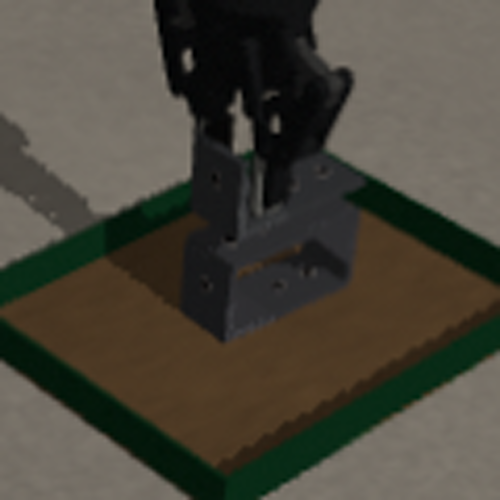

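Call:
arm_command([
  {"gripper": -1,"translation": [0,-0.3,0.6],"rotation": [0.011,-0.003,-0.004]},
  {"gripper": -1,"translation": [0,0,0.4],"rotation": [0,0,0]},
  {"gripper": -1,"translation": [0,0,0],"rotation": [0,0,0]},
  {"gripper": -1,"translation": [0,0,0],"rotation": [0,0,0]},
])

```text
time: 27.92
ee_pos: [0.5091, 0.1969, 0.0798]
ee_rot: [2.343, 2.092, -0.0]
ft_force: [1.3, -0.6, -1.1]
width: 0.0379
```

Call:
arm_command([
  {"gripper": -1,"translation": [0,0,0.2],"rotation": [0,0,0]},
  {"gripper": -1,"translation": [0,0,0.1],"rotation": [0,0,0]},
  {"gripper": -1,"translation": [0,0,0],"rotation": [0,0,0]},
])

```text
time: 28.3
ee_pos: [0.5092, 0.197, 0.0768]
ee_rot: [2.343, 2.092, 0.0]
ft_force: [0.2, -0.5, -1.0]
width: 0.038
```

Call:
arm_command([
  {"gripper": -1,"translation": [0,0,0.2],"rotation": [0,0,0]},
  {"gripper": -1,"translation": [0,0,0],"rotation": [0,0,0]},
])

```text
time: 28.55
ee_pos: [0.5092, 0.1969, 0.0747]
ee_rot: [2.343, 2.092, 0.0]
ft_force: [-0.2, 0.4, -1.0]
width: 0.0382
```

Call:
arm_command([
  {"gripper": -1,"translation": [0,0,0.15],"rotation": [0,0,0]},
  {"gripper": -1,"translation": [0,0,0],"rotation": [0,0,0]},
])

```text
time: 28.8
ee_pos: [0.5092, 0.1969, 0.0731]
ee_rot: [2.343, 2.092, 0.0]
ft_force: [0.1, -0.6, -1.4]
width: 0.038
```

Call:
arm_command([
  {"gripper": -1,"translation": [0,0,0.1],"rotation": [0,0,0]},
  {"gripper": -1,"translation": [0,0,0],"rotation": [0,0,0]},
])

```text
time: 29.05
ee_pos: [0.5093, 0.197, 0.0722]
ee_rot: [2.343, 2.092, 0.001]
ft_force: [0.3, 0.6, -1.0]
width: 0.0384
```

Call:
arm_command([
  {"gripper": -1,"translation": [0,0,0.1],"rotation": [0,0,0]},
  {"gripper": -1,"translation": [0,0,0],"rotation": [0,0,0]},
])

```text
time: 29.3
ee_pos: [0.5095, 0.197, 0.0721]
ee_rot: [2.343, 2.092, 0.002]
ft_force: [0.5, 0.7, -0.5]
width: 0.0381
```

```bash
python3 look.py w30s scene; python3 - <<'E'
from h import *
cv2.imwrite("pics/w30c.png",cv2.resize(load("w30s")[0]["img"][90:210,260:380],(500,500),interpolation=cv2.INTER_CUBIC))
E
```

```text
29.3 pos [0.5095 0.197  0.0721] x [0.113 0.994 0.001] y [ 0.994 -0.113  0.002] z [ 0.002  0.    -1.   ] w 0.0381 F [ 0.48  0.66 -0.47] q [ 0.31 -0.03  1.63 -0.    1.53  0.42]
```

View pics/w30c.png

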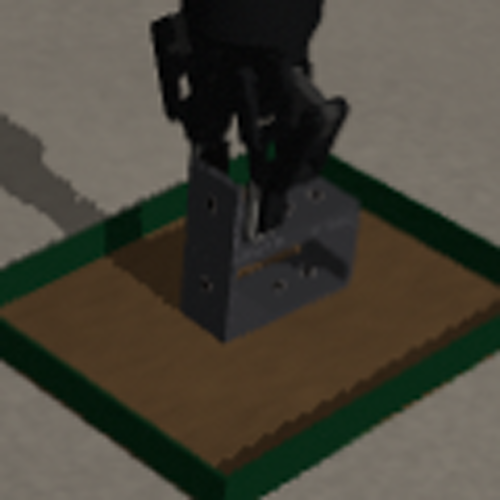

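The height has stalled at 72.1 mm (72.3 predicted), and the uprights look in line. Releasing.

Call:
arm_command([
  {"gripper": 0.05,"translation": [0,0,0],"rotation": [0,0,0]},
  {"gripper": 0.2,"translation": [0,0,0],"rotation": [0,0,0]},
  {"gripper": 0.4,"translation": [0,0,0],"rotation": [0,0,0]},
  {"gripper": 0.4,"translation": [0,0,0],"rotation": [0,0,0]},
  {"gripper": 0.4,"translation": [0,0,-2],"rotation": [0,0,0]},
  {"gripper": 0.4,"translation": [0,0,-4],"rotation": [0,0,0]},
  {"gripper": 0.6,"translation": [0,0,-5],"rotation": [0,0,0]},
  {"gripper": 1,"translation": [-1,0,-5],"rotation": [0,0,0]},
  {"gripper": 1,"translation": [-2,0,-3],"rotation": [0,0,0]},
  {"gripper": 1,"translation": [0,0,0],"rotation": [0,0,0]},
])

```text
time: 30.6
ee_pos: [0.5052, 0.1666, 0.2753]
ee_rot: [2.34, 2.091, 0.01]
ft_force: [1.0, 0.1, -0.2]
width: 0.0851
```

```bash
python3 look.py w31 wrist; python3 look.py w31s scene; python3 - <<'E'
from h import *
d,s=load("w31"); 
for p in [(255,110),(255,90)]: print(withdepth(d,[p],s))
c,m,cn,tf=grey(d["img"],(180,30,330,230),smax=60,vmax=95)
ap=tf(cv2.approxPolyDP(cn,6,True)); print(ap.round(1).tolist()); print("z063",onplane(d,ap,.063,s).round(4)[:,:2].tolist()); print("z108",onplane(d,ap,.108,s).round(4)[:,:2].tolist())
a=cv2.resize(load("w31s")[0]["img"][90:210,260:380],(400,400),interpolation=cv2.INTER_CUBIC);b=cv2.resize(c,None,fx=.58,fy=.58); b=cv2.copyMakeBorder(b,0,max(0,400-b.shape[0]),0,0,0)[:400]
b2=cv2.resize(d["img"][30:230,155:355],(400,400),interpolation=cv2.INTER_CUBIC)
cv2.imwrite("pics/w31c.png",np.hstack([a,b2]))
E
```

```text
30.6 pos [0.5052 0.1666 0.2753] x [0.112 0.994 0.002] y [ 0.994 -0.112  0.007] z [ 0.007  0.002 -1.   ] w 0.0851 F [ 1.02  0.14 -0.22] q [ 0.25 -0.09  1.33 -0.    1.89  0.37]
30.65 pos [0.5049 0.1671 0.2735] x [0.112 0.994 0.002] y [ 0.994 -0.112  0.005] z [ 0.005  0.001 -1.   ] w 0.0856 F [0.11 0.9  1.07] q [ 0.26 -0.08  1.33  0.    1.89  0.37]
[[0.51395589 0.24562762 0.06236746]]
[[0.51659585 0.26904394 0.06353637]]
[[239.1, 83.4], [238.9, 168.4], [271.1, 168.9], [271.6, 84.1]]
z063 [[0.498, 0.2788], [0.484, 0.1738], [0.527, 0.1682], [0.5378, 0.2735]]
z108 [[0.4996, 0.2733], [0.4874, 0.1816], [0.525, 0.1767], [0.5344, 0.2687]]
```

View pics/w31c.png

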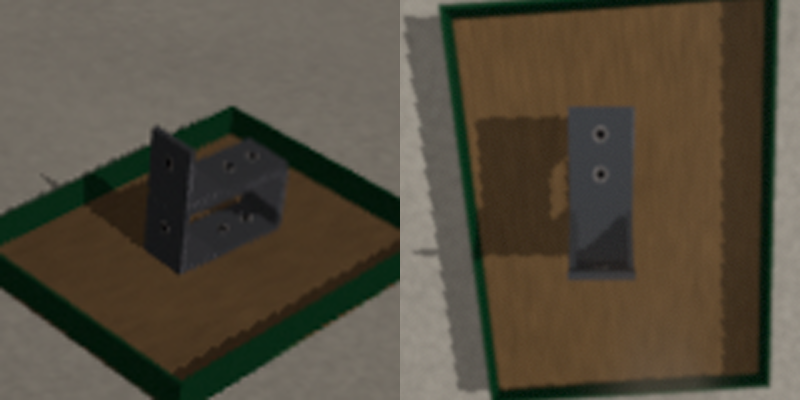

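View pics/w31s.png

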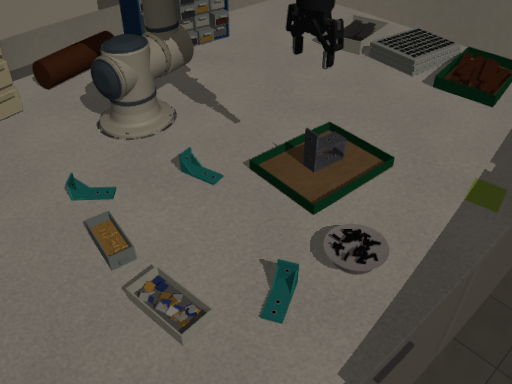

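The top bracket's centre is (0.512, 0.228) with yaw 83.1°, in line with the two below, and the surroundings look as they did at the start. Handing in.

```bash
python3 - <<'E'
from station import *
print(close_job())
E
```

```text
the job is handed in; nothing more can be done
None
```

The three brackets are stacked in the lid and the job is handed in; it reported no verdict. I finished at about 31 s of the 67 s allowed.

- **First bracket:** I took the loose bracket near (0.59, −0.09), tilted it 90° and stood it on its upright. I then regripped it, turned it another 90° and closed it over the base.
- **Second bracket:** the one near (0.43, −0.14) went on right way up, with its upright above the lowest bracket's upright.
- **Handling:** each bracket was lowered until its descent stalled before I let go. The force readings at contact stayed within noise, so I judged contact from the height.

| Bracket | Centre x, y (m) | Yaw | Plate height |
|---|---|---|---|
| Base (measured at the start) | 0.512, 0.228 | 83° | 8 mm |
| Inverted, just after release | 0.513, 0.228 | 83.6° | 57–59 mm (58 expected) |
| Top, at the end | 0.512, 0.228 | 83.1° | 62–64 mm (63 expected) |

- **Alignment:** all three agree to about 1 mm and 1°. I did not measure the base again after stacking, but the scene picture shows the uprights and ends in line.
- **Other things:** the dish, boxes and turquoise look-alikes look unmoved in the last scene picture; I judged that by eye, not by measurement.
- **Disagreements:** the inverted bracket stopped at 44 mm against 42.8 mm predicted, and it slid about 1.5 mm while I pressed for contact. Early two-view heights of the upright edges came out at 48–58 mm against the stated 50 mm. One other two-view corner pair was a mismatch, which I discarded.

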